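# Stack a lamp module in its fixture, then nest the emptied containers

### The job

Build the lamp module in the pocket of the stacking fixture: first the housing, which stands in the wide dish, then every square spacer there is, and last the round lens disc on top, lowered gently and not dropped, each lying flat and square between the corner guides. Only when the stack is complete, tidy up by nesting the emptied containers in size order, the tub upright inside the dish and after that the cup upright inside the tub. Let go of everything and leave the finished lamp, the screwdriver and the roll of tape where they are.

Things in the scene. Friction and masses are not known exactly. Their poses are not given: they have to be found in the camera images.
- pocket (a point): centre of the floor (8 mm above the table) of the fixed fixture's 60 x 60 mm pocket; z up, x, y along its sides. Aluminium plate 120 x 120 mm, 8 mm thick, with four dark steel corner angles 83 mm tall on it (top 91 mm above the table, flared outward 3 mm there), outer faces 36 mm from the centre. On every side a 40 mm wide gap down to the plate between the angles for the fingers.
- housing: loose white plastic square lamp housing, 56 x 56 mm, 40 mm tall, grey round mark on its top; at the start it stands upright in the wide dish, on its 6 mm thick floor. Origin: centre of its underside; z up, x and y along its sides.
- spacer1: loose square aluminium frame 56 x 56 x 12 mm with a 28 mm square hole through its middle, lying flat on the table. Origin: centre of its underside; z up, x and y along its sides. Spacers are all alike; one may be absent (None).
- spacer2: loose square aluminium frame 56 x 56 x 12 mm with a 28 mm square hole through its middle, lying flat on the table. Origin: centre of its underside; z up, x and y along its sides. Spacers are all alike; one may be absent (None).
- spacer3: loose square aluminium frame 56 x 56 x 12 mm with a 28 mm square hole through its middle, lying flat on the table. Origin: centre of its underside; z up, x and y along its sides. Spacers are all alike; one may be absent (None).
- disc: loose round white plastic lens disc, 56 mm diameter, 12 mm thick, lying flat on the table, upper edge bevelled by 2 mm in height. Origin: centre of its underside; z up.
- dish: loose wide low round grey plastic dish, outer diameter 170 mm at the rim and 160 mm at the foot, 35 mm tall, wall 7 mm, floor 6 mm thick. Origin: centre of its underside; z up.
- tub: loose middle-sized round grey plastic tub, empty, outer diameter 116 mm at the rim and 108 mm at the foot, 50 mm tall, wall 7 mm (can be pinched from above), floor 6 mm thick. Origin: centre of its underside; z up.
- cup: loose narrow round grey plastic cup, empty, outer diameter 66 mm at the rim and 62 mm at the foot, 70 mm tall, wall 7 mm, floor 6 mm thick. Origin: centre of its underside; z up.
- lamp: bystander: finished white lamp with a bulb head, standing upright, 60 mm wide, 118 mm tall. Origin: centre of its underside.
- driver: bystander: screwdriver lying on the table. Origin: its underside; it lies along its x axis.
- tape: bystander: roll of paper tape lying flat, 96 mm outer diameter, 24 mm tall. Origin: centre of its underside.
There are look-alikes about, which are no part of the job. Leave any orange look-alike of the cup alone. Leave any blue look-alike of the dish alone.

How it is judged:
By the outcome, as a careful person would: the job done as asked, in the order asked, and still so for the second after the job is handed in, with the robot touching nothing.
Of spacer1, spacer2, spacer3 only 2 to 3 are there at a start; the rules pass over those that are not, and their reading is None.
At some moment in a run one of spacer1, spacer2, spacer3, tub, cup may be knocked a few centimetres aside while the robot is not near it.
It also fails if it takes over 210 s, if anything falls off the work surface, if the arm or the gripper's body presses on something with over 40 N, if the wrist force passes 120 N, or if a joint passes its speed limit or range.

### The arm

A 7-joint arm with a two-finger parallel gripper is mounted at the origin on the work surface. World frame = base frame: x ahead of the robot, y to its left, z up, the work surface at z = 0. Lengths are in mm, angles in rad, forces in N, time in s.
With the tool pointing down it reaches from about 425 to 925 mm from the base axis. Payload 6.8 kg.
Tool frame: the origin (TCP) lies at the very end of the fingers, on their centre line; the grasp point (between the pads) lies 19 mm behind it (arm.grasp_offset is the distance from the TCP to the grasp point, in mm); z points along the fingers, y is the line along which they close (so a half turn about z gives the same grasp; the last joint's range is limited). The gripper opens to 85 mm and grips with 20 to 120 N. Pads are 22 mm wide; open, the fingers measure 114 mm over their backs; the gripper's body (76 mm by 85 mm) begins 54 mm behind the grasp point. The pads swing forward as they close: fully open they stand 13 mm farther back than shut.
Start: joints at [1.044, 0.477, 0.022, 1.555, -0.011, 1.109, -0.083], TCP at [274.509, -616.678, 231.308] pointing down, gripper open.
Joint ranges: [-2.96, 2.96], [-0.34, 2.1], [-1.41, 1.46], [0.24, 2.44], [-1.37, 4.51], [0.17, 1.92], [-2.96, 2.96]. Speed limits (rad/s): [2.39, 2.39, 3.14, 3.14, 3.14, 3.14, 3.14].

### API

Orientations are given as a 3x3 rotation matrix whose columns are the frame's x, y, z axes.
In Python, from bench import arm gives the robot as it stands.
- The arm moves only by the shell command python3 -m handwheel 'ROWS'. ROWS is a JSON object of lists of equal length, an entry for each row: "xyz": the shift along the tool's x, y, z in mm, a list of three; "angular": the turn, a rotation vector about the tool's x, y, z in rad, a list of three; "hand": the opening, from 0 (shut) to 1 (fully open). In form: {"xyz": [[x, y, z], ...], "angular": [[rx, ry, rz], ...], "hand": [hand, ...]}. A call has 1 to 5 rows; each row is the pose to reach, as a shift and turn from the pose commanded when the call began, along the tool's axes at that moment; what a row does not reach only later rows make up. A row lasts 1/12 s, in which the tool goes at most 41.7 mm and 7.16 degrees, less where a joint would pass 70% of its speed; a pose out of reach is approached as far as the arm can. A call with a gripper value outside its range is refused whole. The fingers move at their own pace and stop on an object; the grip force is fixed at half the most. Time passes only in rows, so rows that repeat a pose let the fingers close. It gives the time, the measured TCP pose, the force, the opening and the grip force at its end, in the units of the state.
- arm.observe(): the state, without advancing time (a new reading comes with each control period).
- arm.capture(name): name is "scene" or "top" or "wrist"; returns the picture (420x560x3 uint8, blue, green, red); there is no depth.
- arm.calibration(name): a dict with "vfov" (degrees; the focal length in pixels is half the picture's height over the tangent of half this angle, whatever the lens; pixels are square), "cx", "cy" (the principal point, pixels), "rvec" (rotation vector, rad) and "tvec" (3), from world to camera coordinates, as OpenCV has them. Camera axes: x right, y down, z forward; pixel columns grow to the right and rows downward; lengths in mm; the calibration is good to about 2 mm. The wrist camera is an equidistant fisheye: a pixel r from the principal point sees the ray r / f radians off the axis. A picture is of the moment at which its call begins: read the wrist's pose just before it. calibration takes no time and is no camera call; for the wrist camera it gives the pose at the moment of the call.
- arm.finish_job(): hands the job in; it is judged then, once.
The state is a dict: "clock": time; "joint_pos": joint angles; "qvel": joint speeds; "joint_efforts": joint torques, N m; "eef_pos": TCP position; "eef_rot": TCP orientation; "force": force on the tool from outside, world axes, zero at the start; "moment": the same for the moment, N m; "gripper_width": finger opening in mm; "gripper_force": force on a finger pad.
Only numpy, scipy, OpenCV 4.12 (cv2) and the standard library are available. Lean on these libraries where they do the work, as an engineer would, in place of code of your own. Each camera call takes 0.05 s, during which the arm holds its last target. There are 200 camera calls.

## Working session

There is one attempt and no reset: what is moved stays moved. The work goes in short steps, Python scripts to look and compute and a shell command to move; the robot and the scene stay as the last step left them, time stands still between calls to the robot, and variables do not carry over. Pictures are saved under pics/ and viewed, at most 14 in all, crops included, and the job is handed in when it is done.

```bash
ls; mkdir -p pics
python3 - <<'E'
from bench import arm
import cv2
for n in("scene","top"):
    cv2.imwrite(f"pics/{n}0.png",arm.capture(n)); c=arm.calibration(n); print(n,c)
print(arm.observe()); print(arm.grasp_offset); print(arm.calibration("wrist"))
E
```

```text
pics
scene {'vfov': 53.64679058583031, 'cx': 284.4349502602132, 'cy': 202.83199013778807, 'rvec': array([ 1.08329876,  2.33547927, -1.09244325]), 'tvec': array([ 301.14592836, -214.52088116, 1330.20703463])}
top {'vfov': 42.7981459697125, 'cx': 288.34956538231114, 'cy': 204.62232343709465, 'rvec': array([ 2.14468111, -2.14607645,  0.17536111]), 'tvec': array([  -2.6193245 ,  514.31580872, 1352.99151798])}
{'clock': 0.1, 'joint_pos': array([ 1.04388985,  0.47772588,  0.0223682 ,  1.55636044, -0.01150593,
        1.10929816, -0.08310367]), 'qvel': array([ 0.00040065, -0.00174457,  0.00188558, -0.00168948, -0.00079049,
        0.00064941, -0.00048968]), 'joint_efforts': array([ 4.97357207e-03, -5.97752881e+01,  1.61375787e+00, -2.81952435e+01,
        1.28469543e-02,  5.02397350e-03, -1.89336367e-05]), 'eef_pos': array([ 274.25987872, -616.18143441,  230.41445625]), 'eef_rot': array([[ 9.13578599e-01,  4.06661428e-01, -7.91133627e-04],
       [ 4.06662178e-01, -9.13577436e-01,  1.46310734e-03],
       [-1.27772509e-04, -1.65838768e-03, -9.99998617e-01]]), 'force': array([ 0.03382762, -0.51284158,  0.42351282]), 'moment': array([0.07150854, 0.02460091, 0.02048686]), 'gripper_force': 0.0, 'gripper_width': 85.72396705363751}
18.700000000000003
{'vfov': 65.70646984690485, 'cx': 277.369006319264, 'cy': 210.22257981037873, 'rvec': array([-2.44503835,  1.58840954,  0.20919558]), 'tvec': array([-673.57536269,  -33.07321713,  376.16466095])}
```

View pics/top0.png

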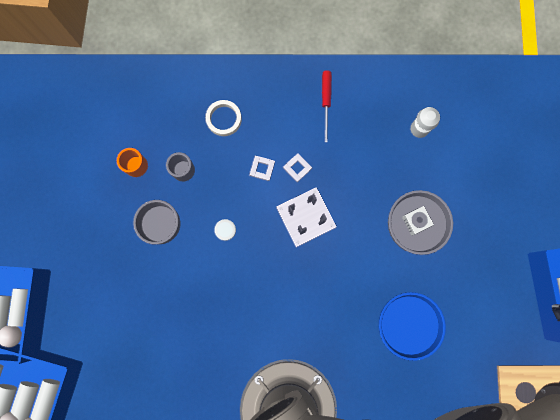

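View pics/scene0.png

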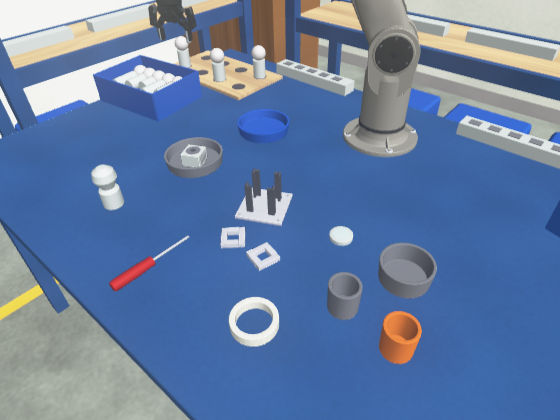

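The top view shows: fixture (306,217), two spacers (262,167) and (297,167), disc (225,230), tub (157,222), tape (223,118), driver (326,105), lamp (425,122). There are two pairs of look-alikes. The cups are grey (179,166), which is the cup to move, and orange (130,160), which stays. The dishes are grey with the housing in it (420,222), which is the one wanted, and blue (411,326), which stays.

```bash
cat > h.py <<'E'
import numpy as np, cv2, math
from scipy.spatial.transform import Rotation as Ro
from bench import arm
def cam(n):
    c=arm.calibration(n); R=cv2.Rodrigues(np.array(c["rvec"]))[0]; t=np.array(c["tvec"]).ravel()
    return dict(R=R,C=-R.T@t,f=210/math.tan(math.radians(c["vfov"]/2)),cx=c["cx"],cy=c["cy"],fish=n=="wrist")
def ray(k,uv):
    d=(np.atleast_2d(uv).astype(float)-[k["cx"],k["cy"]])/k["f"]
    if k["fish"]:
        r=np.linalg.norm(d,axis=1,keepdims=True)+1e-9
        v=np.hstack([d/r*np.sin(r),np.cos(r)])
    else: v=np.hstack([d,np.ones((len(d),1))])
    return v@k["R"]
def onplane(k,uv,z):
    v=ray(k,uv); return (k["C"]+v*((z-k["C"][2])/v[:,2:]))[:,:2]
def proj(k,P):
    p=(np.atleast_2d(P)-k["C"])@k["R"].T
    if k["fish"]:
        s=np.linalg.norm(p[:,:2],axis=1); th=np.arctan2(s,p[:,2]); d=p[:,:2]/(s[:,None]+1e-9)*th[:,None]
    else: d=p[:,:2]/p[:,2:]
    return d*k["f"]+[k["cx"],k["cy"]]
def shot(n,name=None):
    k=cam(n); im=arm.capture(n)
    if name: cv2.imwrite(f"pics/{name}.png",im)
    return k,im
def go(x,y,z,yaw,n=None):
    """print calls to TCP x,y,z with tool y (closing line) at world angle yaw deg (mod 180), pointing down"""
    s=arm.observe(); p=s["eef_pos"]; R=s["eef_rot"]
    best=None
    for a in (yaw,yaw+180):
        a=math.radians(a); Y=np.array([math.cos(a),math.sin(a),0]); Z=np.array([0,0,-1.]); T=np.c_[np.cross(Y,Z),Y,Z]
        w=Ro.from_matrix(R.T@T).as_rotvec()
        if best is None or np.linalg.norm(w)<np.linalg.norm(best): best=w
    D=np.array([x,y,z])-p; L=np.linalg.norm(D); ang=np.degrees(np.linalg.norm(best))
    rows=max(L/41.7,ang/7.16); n=n or max(1,math.ceil(rows/4.6))
    print("at",p.round(1),"J1,7",s["joint_pos"][[0,6]].round(2),"F",s["force"].round(1),"w",round(s["gripper_width"],1),"t",s["clock"],"| rows needed",round(rows,1))
    for i in range(n):
        Ri=R@Ro.from_rotvec(best*i/n).as_matrix()
        print(" call",i+1,"xyz",(Ri.T@D/n).round(1).tolist(),"ang",(best/n).round(3).tolist())
def sq(pts):
    (c,(w,h),a)=cv2.minAreaRect(np.float32(pts)); return np.round(c,1),round(w,1),round(h,1),round(a%90,1)
E
cat > scan.py <<'E'
from h import *
k,im=shot("top"); hsv=cv2.cvtColor(im,cv2.COLOR_BGR2HSV)
def blobs(m,z,lo,hi,tag):
    for c in cv2.findContours(m,cv2.RETR_EXTERNAL,cv2.CHAIN_APPROX_NONE)[0]:
        if lo<cv2.contourArea(c)<hi and c[:,0,1].min()>60 and c[:,0,1].max()<360 and 80<c[:,0,0].min() and c[:,0,0].max()<500:
            P=onplane(k,c[:,0],z); print(tag,"px",c[:,0].mean(0).round(),"sq",*sq(P),"circ",[np.round(q,1) for q in cv2.minEnclosingCircle(np.float32(P))])
white=cv2.inRange(hsv,(0,0,150),(180,70,255)); gray=cv2.inRange(hsv,(0,0,50),(180,110,150))
blobs(white,12,60,6000,"white@12")
gray=cv2.morphologyEx(gray,cv2.MORPH_CLOSE,np.ones((3,3)))
blobs(gray,50,150,9000,"gray@50")
E
python3 scan.py
python3 - <<'E'
from h import *
k=cam("wrist");s=arm.observe();print((s["eef_rot"].T@(k["C"]-s["eef_pos"])).round(1),(s["eef_rot"].T@k["R"].T).round(2),k["f"])
E
```

```text
white@12 px [225. 229.] sq [452.5 163.4] 55.5 52.6 1.1 circ [array([452.7, 164.6]), np.float64(28.2)]
white@12 px [413. 222.] sq [ 474.  -339.8] 62.1 76.4 26.6 circ [array([ 477.5, -342.1]), np.float64(44.6)]
white@12 px [155. 222.] sq [474. 348.] 114.5 110.4 1.8 circ [array([473.8, 347.9]), np.float64(58.1)]
white@12 px [306. 217.] sq [487.5 -49.3] 119.8 119.2 26.4 circ [array([486.3, -48.5]), np.float64(82.3)]
white@12 px [262. 168.] sq [618.8  68. ] 55.7 57.7 74.6 circ [array([619.3,  67.3]), np.float64(36.8)]
white@12 px [297. 167.] sq [620.  -25.9] 57.4 55.8 44.1 circ [array([620. , -26.5]), np.float64(37.6)]
white@12 px [178. 165.] sq [627.4 293.5] 63.1 61.5 1.6 circ [array([627.4, 293.5]), np.float64(32.2)]
white@12 px [425. 122.] sq [ 747.9 -373. ] 55.1 95.3 47.6 circ [array([ 747.9, -373. ]), np.float64(47.8)]
white@12 px [223. 117.] sq [759.8 175.4] 96.1 95.0 0.7 circ [array([759.4, 175.9]), np.float64(49.8)]
gray@50 px [156. 222.] sq [469.3 333.6] 110.9 113.3 0.0 circ [array([466.7, 334.5]), np.float64(59.6)]
gray@50 px [420. 222.] sq [ 468.3 -341.4] 165.0 166.1 87.2 circ [array([ 467.6, -341.1]), np.float64(84.5)]
gray@50 px [180. 166.] sq [613.3 279.1] 79.2 63.5 27.4 circ [array([614.6, 276.6]), np.float64(40.2)]
[  64.9   -0.9 -141.1] [[-0.   -0.97 -0.26]
 [ 1.   -0.    0.  ]
 [-0.   -0.26  0.97]] 325.19226210127806
```

Run:
```python
from h import *
go(474,-342,200,-63.5)
import cv2
im=cv2.imread("pics/top0.png")
a=cv2.resize(im[135:255,110:270],None,fx=2.4,fy=2.4,interpolation=2); b=cv2.resize(im[185:365,340:500],(256,288))
cv2.imwrite("pics/crop.png",np.hstack([a,b]))
```

```text
at [ 274.3 -616.3  230.6] J1,7 [ 1.04 -0.08] F [ 0.4 -0.3  0.5] w 85.3 t 0.15 | rows needed 8.2
 call 1 xyz [147.0, -84.7, 15.4] ang [-0.001, 0.0, -0.022]
 call 2 xyz [148.8, -81.4, 15.3] ang [-0.001, 0.0, -0.022]
```

View pics/crop.png

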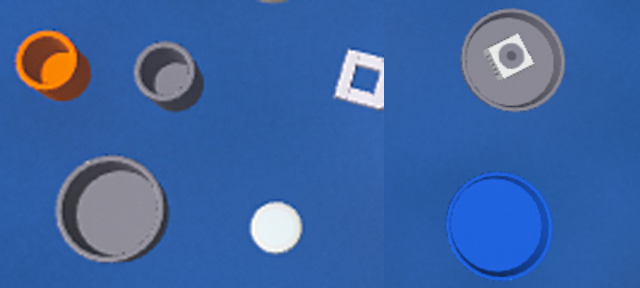

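The crop shows the grey cup at (165,72) next to the orange one at (48,60). The grey dish at (512,60) holds the housing, and the blue dish at (499,225) is empty. So the grey cup and grey dish are the ones meant.

```bash
python3 -m handwheel '{"xyz":[[147,-85,15],[147,-85,15],[147,-85,15],[147,-85,15],[147,-85,15]],"angular":[[0,0,-0.022],[0,0,-0.022],[0,0,-0.022],[0,0,-0.022],[0,0,-0.022]],"hand":[1,1,1,1,1]}'
python3 -m handwheel '{"xyz":[[149,-81,15],[149,-81,15],[149,-81,15],[149,-81,15],[149,-81,15]],"angular":[[0,0,-0.022],[0,0,-0.022],[0,0,-0.022],[0,0,-0.022],[0,0,-0.022]],"hand":[1,1,1,1,1]}'
python3 -m handwheel '{"xyz":[[0,0,0],[0,0,0]],"angular":[[0,0,0],[0,0,0]],"hand":[1,1]}'
python3 - <<'E'
from h import *
k,im=shot("wrist","w1"); print(arm.observe()["eef_pos"])
hsv=cv2.cvtColor(im,cv2.COLOR_BGR2HSV); m=cv2.inRange(hsv,(0,0,185),(180,60,255))
for c in cv2.findContours(m,cv2.RETR_EXTERNAL,cv2.CHAIN_APPROX_NONE)[0]:
    if cv2.contourArea(c)>800: print(c[:,0].mean(0),sq(onplane(k,c[:,0],46)))
E
```

```text
clock: 0.57
eef_pos: [380.7, -470.9, 215.4]
eef_rot: [[0.9, 0.437, 0.002], [0.437, -0.9, 0.005], [0.004, -0.004, -1.0]]
force: [-0.2, 0.7, 0.1]
gripper_width: 85.6
gripper_force: 0.0
clock: 0.98
eef_pos: [479.9, -333.5, 200.6]
eef_rot: [[0.89, 0.457, 0.002], [0.457, -0.89, 0.005], [0.004, -0.003, -1.0]]
force: [0.9, 0.4, 0.6]
gripper_width: 85.4
gripper_force: 0.0
clock: 1.15
eef_pos: [474.2, -342.6, 201.1]
eef_rot: [[0.894, 0.447, -0.001], [0.447, -0.894, -0.0], [-0.001, -0.0, -1.0]]
force: [-1.2, -0.6, -0.5]
gripper_width: 85.5
gripper_force: 0.0
[ 473.51771353 -343.75357833  201.23462819]
[274.70562771 191.37229437] (array([ 475.6, -338.4]), 56.5, 56.1, 26.0)
[65.55417407 72.58436945] (array([494. , -79.8]), 107.0, 106.9, 26.3)
```

View pics/w1.png

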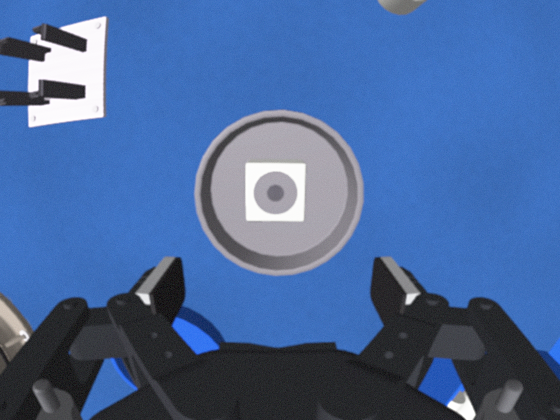

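The wrist view shows the housing at pixel (275,191), which gives 56.5x56.1 mm at (475.6,-338.4), angle 26°. It stands near the middle of the grey dish. I'll grasp it.

```bash
python3 -c "
from h import *
go(475.6,-338.4,50,-64); go(475.6,-338.4,13,-64)"
```

```text
at [ 473.5 -343.8  201.2] J1,7 [ 0.6  -0.63] F [-1.5 -1.2  0.3] w 85.3 t 1.2 | rows needed 3.6
 call 1 xyz [4.4, -3.9, 151.2] ang [0.0, 0.001, 0.008]
at [ 473.5 -343.8  201.2] J1,7 [ 0.6  -0.63] F [-1.5 -1.2  0.3] w 85.3 t 1.2 | rows needed 4.5
 call 1 xyz [4.4, -3.9, 188.2] ang [0.0, 0.001, 0.008]
```

```bash
python3 -m handwheel '{"xyz":[[4.4,-4,40],[4.4,-4,80],[4.4,-4,120],[4.4,-4,140],[4.4,-4,150]],"angular":[[0,0,0.008],[0,0,0.008],[0,0,0.008],[0,0,0.008],[0,0,0.008]],"hand":[1,1,1,0.9,0.9]}'
python3 -m handwheel '{"xyz":[[0,0,15],[0,0,27],[0,0,37],[0,0,37],[0,0,37]],"angular":[[0,0,0],[0,0,0],[0,0,0],[0,0,0],[0,0,0]],"hand":[0.9,0.9,0.9,0.9,0.9]}'
python3 -m handwheel '{"xyz":[[0,0,0],[0,0,0],[0,0,0],[0,0,0],[0,0,0]],"angular":[[0,0,0],[0,0,0],[0,0,0],[0,0,0],[0,0,0]],"hand":[0,0,0,0,0]}'
python3 -m handwheel '{"xyz":[[0,0,0],[0,0,0],[0,0,0],[0,0,0],[0,0,0]],"angular":[[0,0,0],[0,0,0],[0,0,0],[0,0,0],[0,0,0]],"hand":[0,0,0,0,0]}'
```

```text
clock: 1.62
eef_pos: [473.1, -337.8, 47.9]
eef_rot: [[0.9, 0.436, -0.005], [0.436, -0.9, 0.002], [-0.004, -0.004, -1.0]]
force: [-0.2, 0.4, 0.4]
gripper_width: 76.8
gripper_force: 0.0
clock: 2.03
eef_pos: [476.5, -337.4, 14.5]
eef_rot: [[0.899, 0.439, -0.0], [0.439, -0.899, -0.0], [-0.0, 0.0, -1.0]]
force: [-0.1, 0.2, 0.2]
gripper_width: 76.5
gripper_force: 0.0
clock: 2.45
eef_pos: [477.6, -337.6, 15.7]
eef_rot: [[0.898, 0.439, 0.002], [0.439, -0.898, -0.002], [0.001, 0.002, -1.0]]
force: [-0.0, -0.8, 6.6]
gripper_width: 55.2
gripper_force: 64.9
clock: 2.87
eef_pos: [477.6, -337.6, 15.7]
eef_rot: [[0.898, 0.439, 0.002], [0.439, -0.898, -0.002], [0.001, 0.002, -1.0]]
force: [-0.6, 1.1, 6.5]
gripper_width: 55.0
gripper_force: 64.9
```

```bash
python3 -m handwheel '{"xyz":[[0,0,-20],[0,0,-60],[0,0,-100],[0,0,-130],[0,0,-130]],"angular":[[0,0,0],[0,0,0],[0,0,0],[0,0,0],[0,0,0]],"hand":[0,0,0,0,0]}'
python3 -c "
from h import *
go(443,-71,250,-63.6)"
```

```text
clock: 3.28
eef_pos: [480.0, -338.9, 151.1]
eef_rot: [[0.898, 0.439, 0.01], [0.439, -0.898, -0.006], [0.006, 0.009, -1.0]]
force: [1.5, -0.2, -2.8]
gripper_width: 55.0
gripper_force: 65.1
at [ 480.  -338.9  151.1] J1,7 [ 0.59 -0.66] F [ 1.5 -0.2 -2.8] w 55.0 t 3.2833 | rows needed 6.9
 call 1 xyz [42.5, -128.0, -50.4] ang [0.005, -0.003, -0.003]
 call 2 xyz [42.7, -128.1, -49.9] ang [0.005, -0.003, -0.003]
```

```bash
python3 -m handwheel '{"xyz":[[42,-128,-50],[42,-128,-50],[42,-128,-50],[42,-128,-50]],"angular":[[0,0,0],[0,0,0],[0,0,0],[0,0,0]],"hand":[0,0,0,0]}'
python3 -m handwheel '{"xyz":[[42,-128,-50],[42,-128,-50],[42,-128,-50],[42,-128,-50],[42,-128,-50]],"angular":[[0,0,0],[0,0,0],[0,0,0],[0,0,0],[0,0,0]],"hand":[0,0,0,0,0]}'
python3 -m handwheel '{"xyz":[[0,0,0],[0,0,0],[0,0,0]],"angular":[[0,0,0],[0,0,0],[0,0,0]],"hand":[0,0,0]}'
python3 - <<'E'
from h import *
k,im=shot("wrist","w2"); print(arm.observe()["eef_pos"])
hsv=cv2.cvtColor(im,cv2.COLOR_BGR2HSV); m=cv2.inRange(hsv,(0,0,185),(180,60,255))
for c in cv2.findContours(m,cv2.RETR_EXTERNAL,cv2.CHAIN_APPROX_NONE)[0]:
    if cv2.contourArea(c)>800: print(c[:,0].mean(0),c[:,0].min(0),c[:,0].max(0),sq(onplane(k,c[:,0],8)))
E
```

```text
clock: 3.62
eef_pos: [457.4, -198.1, 194.9]
eef_rot: [[0.896, 0.443, -0.0], [0.443, -0.896, 0.002], [0.0, -0.002, -1.0]]
force: [0.2, -0.2, -2.5]
gripper_width: 54.9
gripper_force: 65.4
clock: 4.03
eef_pos: [439.5, -65.1, 245.4]
eef_rot: [[0.895, 0.446, 0.002], [0.446, -0.895, 0.001], [0.002, 0.0, -1.0]]
force: [1.5, -0.3, -2.6]
gripper_width: 55.2
gripper_force: 65.4
clock: 4.28
eef_pos: [439.0, -71.2, 243.4]
eef_rot: [[0.899, 0.437, -0.002], [0.437, -0.899, -0.0], [-0.002, -0.001, -1.0]]
force: [-0.0, -0.0, -2.5]
gripper_width: 55.1
gripper_force: 65.4
[439.09778131 -71.24173188 243.4724708 ]
[276.33870968 288.90120968] [204 235] [349 348] (array([ 297.1, -138. ]), 178.6, 183.3, 26.0)
[279.02985075 133.64179104] [227  83] [331 185] (array([488.9, -48.4]), 120.2, 120.5, 26.1)
[111.80530973  90.7699115 ] [93 69] [130 113] (array([454.6, 166.9]), 54.5, 55.7, 61.8)
[311.96511628  25.48837209] [282   0] [342  52] (array([623. , -25.8]), 57.3, 57.5, 43.7)
```

View pics/w2.png

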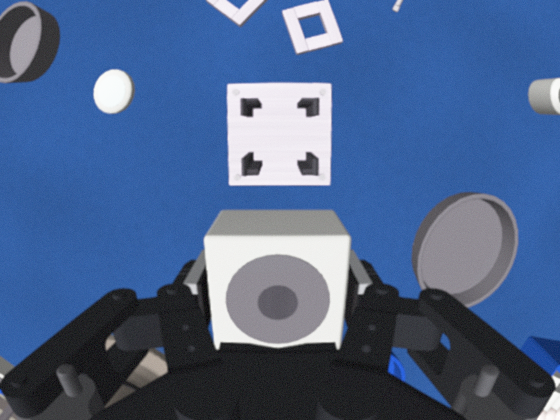

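Run:
```python
from h import *
s=arm.observe();k=cam("wrist");z=s["eef_pos"][2]+30.3
im=cv2.imread("pics/w2.png");g=cv2.cvtColor(im,cv2.COLOR_BGR2GRAY)
m=(g>185).astype(np.uint8);m[:215]=0
c=max(cv2.findContours(m,0,1)[0],key=cv2.contourArea)[:,0]
P=np.c_[onplane(k,c,z),np.full(len(c),z)];T=(P-s["eef_pos"])@s["eef_rot"]
print("x",T[:,0].min(),T[:,0].max(),"y",T[:,1].min(),T[:,1].max()); print(sq(T[:,:2]))
go(488.9,-48.4,160,-63.9)
```

```text
x -26.46611625922806 26.095960614089012 y -28.040729443691262 25.799153005433276
(array([-0.1, -1.1]), 53.8, 52.5, 89.9)
at [439.1 -71.2 243.5] J1,7 [ 0.27 -1.13] F [-0.1 -1.  -2.2] w 55.0 t 4.3333 | rows needed 2.4
 call 1 xyz [54.9, 1.3, 83.4] ang [-0.001, 0.001, -0.003]
```

```bash
python3 -m handwheel '{"xyz":[[40,0.3,0],[55,0.3,20],[55,0.3,60],[55,0.3,90],[55,0.3,100]],"angular":[[0,0,-0.003],[0,0,-0.003],[0,0,-0.003],[0,0,-0.003],[0,0,-0.003]],"hand":[0,0,0,0,0]}'
python3 -m handwheel '{"xyz":[[0,0,0],[0,0,0],[0,0,0],[0,0,0]],"angular":[[0,0,0],[0,0,0],[0,0,0],[0,0,0]],"hand":[0,0,0,0]}'
python3 - <<'E'
from h import *
go(489.6,-49.3,105,-63.9)
k,im=shot("wrist","w3")
E
```

```text
clock: 4.75
eef_pos: [486.0, -47.0, 139.6]
eef_rot: [[0.898, 0.441, -0.008], [0.441, -0.898, 0.0], [-0.007, -0.004, -1.0]]
force: [-0.5, -0.0, -3.2]
gripper_width: 55.1
gripper_force: 65.2
clock: 5.08
eef_pos: [490.6, -46.4, 146.2]
eef_rot: [[0.897, 0.441, 0.004], [0.441, -0.897, -0.0], [0.003, 0.002, -1.0]]
force: [0.5, 1.0, -2.5]
gripper_width: 55.0
gripper_force: 65.2
at [490.6 -46.4 146.2] J1,7 [ 0.2  -1.25] F [ 0.5  1.  -2.5] w 55.0 t 5.0833 | rows needed 1.0
 call 1 xyz [-2.3, 2.1, 41.2] ang [0.002, -0.003, 0.002]
```

View pics/w3.png

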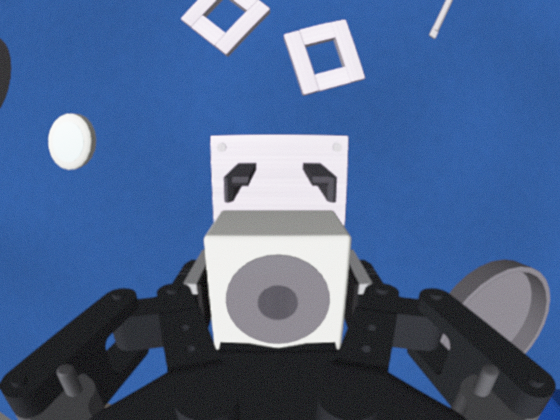

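The housing is held level at (278,275). The two far guides are visible at (240,182) and (320,182), symmetric about it. I'll lower it to just above the guides.

```bash
python3 -m handwheel '{"xyz":[[-2.3,2.1,15],[-2.3,2.1,30],[-2.3,2.1,41],[-2.3,2.1,41],[-2.3,2.1,41]],"angular":[[0,0,0],[0,0,0],[0,0,0],[0,0,0],[0,0,0]],"hand":[0,0,0,0,0]}'
python3 -m handwheel '{"xyz":[[0,0,0],[0,0,0],[0,0,0]],"angular":[[0,0,0],[0,0,0],[0,0,0]],"hand":[0,0,0]}'
python3 - <<'E'
from h import *
go(489.6,-49.3,92,-63.9)
E
```

```text
clock: 5.55
eef_pos: [488.0, -49.0, 103.5]
eef_rot: [[0.897, 0.442, -0.0], [0.442, -0.897, 0.0], [-0.0, -0.0, -1.0]]
force: [0.6, 0.2, -2.8]
gripper_width: 55.3
gripper_force: 65.3
clock: 5.8
eef_pos: [488.6, -49.0, 104.1]
eef_rot: [[0.897, 0.442, 0.001], [0.442, -0.897, -0.0], [0.001, 0.001, -1.0]]
force: [-0.4, 0.3, -2.1]
gripper_width: 55.1
gripper_force: 65.3
at [488.6 -49.  104.1] J1,7 [ 0.19 -1.27] F [-0.4  0.3 -2.1] w 55.1 t 5.8 | rows needed 0.3
 call 1 xyz [0.7, 0.7, 12.1] ang [0.001, -0.001, 0.002]
```

```bash
python3 -m handwheel '{"xyz":[[0.7,0.5,5],[0.7,0.5,10],[0.7,0.5,15],[0.7,0.5,20],[0.7,0.5,25]],"angular":[[0,0,0],[0,0,0],[0,0,0],[0,0,0],[0,0,0]],"hand":[0,0,0,0,0]}'
python3 -m handwheel '{"xyz":[[0,0,0],[0,0,0]],"angular":[[0,0,0],[0,0,0]],"hand":[0,0]}'
```

```text
clock: 6.22
eef_pos: [489.9, -48.8, 78.0]
eef_rot: [[0.897, 0.442, 0.002], [0.442, -0.897, 0.0], [0.002, 0.0, -1.0]]
force: [2.8, 1.3, -1.6]
gripper_width: 54.8
gripper_force: 65.5
clock: 6.38
eef_pos: [489.8, -48.6, 77.9]
eef_rot: [[0.897, 0.442, 0.001], [0.442, -0.897, 0.001], [0.002, -0.0, -1.0]]
force: [4.7, 2.6, -5.6]
gripper_width: 54.6
gripper_force: 65.0
```

```bash
python3 -m handwheel '{"xyz":[[1,0,0],[1,0,5],[1,0,10],[1,0,15],[1,0,20]],"angular":[[0,0,0],[0,0,0],[0,0,0],[0,0,0],[0,0,0]],"hand":[0,0,0,0,0]}'
python3 -m handwheel '{"xyz":[[0,0,0],[0,0,0]],"angular":[[0,0,0],[0,0,0]],"hand":[0,0]}'
```

```text
clock: 6.8
eef_pos: [489.8, -48.7, 57.8]
eef_rot: [[0.897, 0.442, 0.0], [0.442, -0.897, 0.0], [0.0, 0.0, -1.0]]
force: [2.7, 0.9, -1.4]
gripper_width: 54.8
gripper_force: 65.6
clock: 6.97
eef_pos: [489.8, -48.5, 57.8]
eef_rot: [[0.897, 0.442, -0.0], [0.442, -0.897, 0.0], [-0.0, -0.0, -1.0]]
force: [3.0, 1.6, -4.5]
gripper_width: 55.0
gripper_force: 65.1
```

```bash
python3 -m handwheel '{"xyz":[[1,0,7],[1,0,14],[1,0,21],[1,0,28],[1,0,36]],"angular":[[0,0,0],[0,0,0],[0,0,0],[0,0,0],[0,0,0]],"hand":[0,0,0,0,0]}'
python3 -m handwheel '{"xyz":[[0,0,2],[0,0,4],[0,0,4.5],[0,0,4.5]],"angular":[[0,0,0],[0,0,0],[0,0,0],[0,0,0]],"hand":[0,0,0,0]}'
```

```text
clock: 7.38
eef_pos: [490.0, -48.5, 21.3]
eef_rot: [[0.897, 0.442, -0.001], [0.442, -0.897, -0.0], [-0.001, -0.0, -1.0]]
force: [0.7, 0.2, -3.1]
gripper_width: 55.0
gripper_force: 65.5
clock: 7.72
eef_pos: [490.2, -48.3, 17.8]
eef_rot: [[0.897, 0.442, -0.001], [0.442, -0.897, -0.0], [-0.001, -0.0, -1.0]]
force: [-0.3, -0.1, -2.1]
gripper_width: 55.1
gripper_force: 65.4
```

```bash
python3 -m handwheel '{"xyz":[[0,0,0.7],[0,0,0.7],[0,0,0.7]],"angular":[[0,0,0],[0,0,0],[0,0,0]],"hand":[0,0,0]}'
python3 -m handwheel '{"xyz":[[0,0,0],[0,0,0],[0,0,0],[0,0,0]],"angular":[[0,0,0],[0,0,0],[0,0,0],[0,0,0]],"hand":[1,1,1,1]}'
python3 -m handwheel '{"xyz":[[0,0,-40],[0,0,-80],[0,0,-120],[0,0,-160],[0,0,-180]],"angular":[[0,0,0],[0,0,0],[0,0,0],[0,0,0],[0,0,0]],"hand":[1,1,1,1,1]}'
python3 - <<'E'
from h import *
go(619,68-0,200,-16)
go(619,-26,200,44)
go(619,-26,200,-46)
E
```

```text
clock: 7.97
eef_pos: [490.4, -48.3, 17.7]
eef_rot: [[0.897, 0.442, -0.0], [0.442, -0.897, -0.0], [-0.001, 0.0, -1.0]]
force: [-3.5, 0.2, 7.0]
gripper_width: 55.0
gripper_force: 66.5
clock: 8.3
eef_pos: [491.0, -48.3, 17.2]
eef_rot: [[0.897, 0.442, 0.001], [0.442, -0.897, -0.0], [0.0, 0.0, -1.0]]
force: [0.0, 0.5, -0.5]
gripper_width: 85.3
gripper_force: 0.0
clock: 8.72
eef_pos: [492.6, -48.2, 201.8]
eef_rot: [[0.897, 0.442, 0.006], [0.442, -0.897, -0.0], [0.005, 0.003, -1.0]]
force: [0.3, -0.1, -0.6]
gripper_width: 85.4
gripper_force: 0.0
at [492.6 -48.2 201.8] J1,7 [ 0.22 -1.22] F [ 0.3 -0.1 -0.6] w 85.4 t 8.7167 | rows needed 6.7
 call 1 xyz [82.3, -24.2, 1.3] ang [0.003, -0.002, -0.417]
 call 2 xyz [85.1, 11.2, 1.2] ang [0.003, -0.002, -0.417]
at [492.6 -48.2 201.8] J1,7 [ 0.22 -1.22] F [ 0.3 -0.1 -0.6] w 85.4 t 8.7167 | rows needed 10.1
 call 1 xyz [41.0, 12.0, 0.9] ang [-0.0, -0.002, 0.42]
 call 2 xyz [42.4, -5.8, 0.8] ang [-0.0, -0.002, 0.42]
 call 3 xyz [36.3, -22.6, 0.7] ang [-0.0, -0.002, 0.42]
at [492.6 -48.2 201.8] J1,7 [ 0.22 -1.22] F [ 0.3 -0.1 -0.6] w 85.4 t 8.7167 | rows needed 3.1
 call 1 xyz [123.1, 35.9, 2.6] ang [0.004, -0.005, -0.31]
```

```bash
python3 - <<'E'
from h import *
k,im=shot("wrist","w4"); s=arm.observe()
m=cv2.inRange(cv2.cvtColor(im,cv2.COLOR_BGR2HSV),(0,0,185),(180,60,255))
for c in cv2.findContours(m,cv2.RETR_EXTERNAL,cv2.CHAIN_APPROX_NONE)[0]:
    if cv2.contourArea(c)>800: print(c[:,0].mean(0),c[:,0].min(0),c[:,0].max(0),sq(onplane(k,c[:,0],8)),sq(onplane(k,c[:,0],48)))
E
python3 -m handwheel '{"xyz":[[123,36,30],[123,36,30],[123,36,30],[123,36,30],[123,36,30]],"angular":[[0.004,-0.005,-0.31],[0.004,-0.005,-0.31],[0.004,-0.005,-0.31],[0.004,-0.005,-0.31],[0.004,-0.005,-0.31]],"hand":[1,1,1,1,1]}'
python3 -m handwheel '{"xyz":[[0,0,0],[0,0,0]],"angular":[[0,0,0],[0,0,0]],"hand":[1,1]}'
cat > ms.py <<'E'
from h import *
import sys
z=float(sys.argv[1]); name=sys.argv[2]
k,im=shot("wrist",name); s=arm.observe(); print(s["eef_pos"].round(1))
m=cv2.inRange(cv2.cvtColor(im,cv2.COLOR_BGR2HSV),(0,0,185),(180,60,255))
for c in cv2.findContours(m,cv2.RETR_EXTERNAL,cv2.CHAIN_APPROX_NONE)[0]:
    if cv2.contourArea(c)>600:
        P=onplane(k,c[:,0],z); print(c[:,0].mean(0).round(),sq(P),cv2.fitEllipse(np.float32(P)))
E
python3 ms.py 12 w5
```

```text
[276.05989111 195.31034483] [218 134] [334 245] (array([489.3, -48.3]), 120.6, 120.2, 26.1) (array([496.5, -44.7]), 106.2, 105.9, 26.1)
[ 94.08064516 139.04032258] [ 75 115] [113 163] (array([454.4, 167.1]), 55.6, 54.0, 22.0) (array([465.7, 145. ]), 49.0, 47.5, 22.0)
[313.74129353  68.29353234] [280  37] [347 100] (array([622.7, -25.9]), 57.8, 57.7, 43.7) (array([613.9, -25. ]), 50.9, 50.8, 43.7)
[230.02580645  31.89032258] [193   0] [267  66] (array([621.3,  70.1]), 56.6, 58.0, 74.2) (array([612.8,  59.5]), 49.8, 51.1, 74.2)
clock: 9.18
eef_pos: [618.2, -25.2, 165.1]
eef_rot: [[0.719, 0.695, -0.008], [0.695, -0.719, 0.002], [-0.005, -0.007, -1.0]]
force: [0.0, 0.1, -0.5]
gripper_width: 85.3
gripper_force: 0.0
clock: 9.35
eef_pos: [615.6, -26.7, 167.0]
eef_rot: [[0.72, 0.694, -0.007], [0.694, -0.72, -0.0], [-0.005, -0.005, -1.0]]
force: [-0.1, 1.1, 0.0]
gripper_width: 85.3
gripper_force: 0.0
[615.7 -26.8 167.4]
[550. 339.] (array([ 744.1, -508.5]), 128.0, 54.0, 74.7) ((751.8572998046875, -498.79022216796875), (51.22397994995117, 135.78469848632812), 173.2014923095703)
[524. 310.] (array([ 739.4, -377.7]), 53.1, 108.9, 7.6) ((741.1937866210938, -392.2497863769531), (46.57113265991211, 129.1626434326172), 6.8568115234375)
[228. 274.] (array([493.4, -46.4]), 116.5, 118.6, 25.9) ((494.8283996582031, -47.328243255615234), (125.36197662353516, 132.76202392578125), 142.81753540039062)
[283. 188.] (array([622.7, -25.4]), 57.1, 56.5, 44.0) ((622.8241577148438, -25.260643005371094), (64.9298324584961, 66.06194305419922), 140.21937561035156)
[ 55. 180.] (array([457. , 164.6]), 55.8, 53.6, 34.8) ((457.0647888183594, 164.7467803955078), (54.10025405883789, 54.956417083740234), 122.01244354248047)
[209. 120.] (array([621.2,  68.9]), 56.0, 56.9, 74.2) ((621.2102661132812, 68.97807312011719), (64.85518646240234, 65.42101287841797), 76.3696060180664)
```

View pics/w4.png

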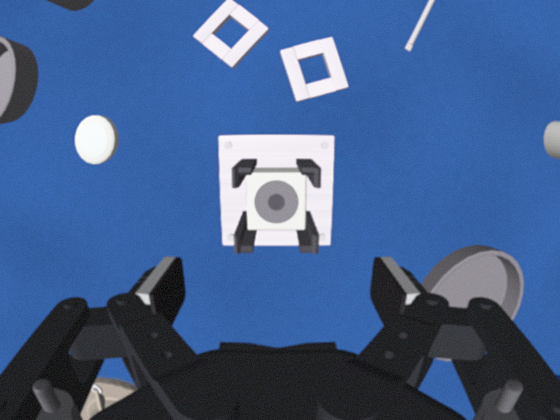

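The w4 picture shows the housing square between the four guides at (276,200), with spacers at (232,33) and (314,68). Next is the spacer at (622.7,-25.5).

```bash
python3 -m handwheel '{"xyz":[[5.9,3.9,40],[5.9,3.9,80],[5.9,3.9,110],[5.9,3.9,130],[5.9,3.9,135]],"angular":[[0.003,-0.006,0],[0.003,-0.006,0],[0.003,-0.006,0],[0.003,-0.006,0],[0.003,-0.006,0]],"hand":[1,1,1,1,1]}'
python3 -m handwheel '{"xyz":[[0,0,0],[0,0,0]],"angular":[[0,0,0],[0,0,0]],"hand":[1,1]}'
python3 -c "
from h import *
go(622.7,-25.5,1.5,-46)"
```

```text
clock: 9.82
eef_pos: [619.5, -25.6, 29.1]
eef_rot: [[0.72, 0.694, -0.019], [0.694, -0.72, -0.002], [-0.015, -0.011, -1.0]]
force: [0.4, -0.5, 0.6]
gripper_width: 85.3
gripper_force: 0.0
clock: 9.98
eef_pos: [623.6, -25.0, 33.7]
eef_rot: [[0.72, 0.694, -0.011], [0.694, -0.72, -0.002], [-0.009, -0.006, -1.0]]
force: [0.7, 0.1, 0.1]
gripper_width: 85.6
gripper_force: 0.0
at [623.6 -25.   33.7] J1,7 [ 0.14 -1.07] F [0.7 0.1 0.1] w 85.6 t 9.9833 | rows needed 0.8
 call 1 xyz [-0.7, -0.1, 32.2] ang [-0.006, 0.009, -0.0]
```

```bash
python3 -m handwheel '{"xyz":[[-0.7,0,15],[-0.7,0,25],[-0.7,0,30],[-0.7,0,32],[-0.7,0,32]],"angular":[[-0.006,0.009,0],[-0.006,0.009,0],[-0.006,0.009,0],[-0.006,0.009,0],[-0.006,0.009,0]],"hand":[1,1,1,1,1]}'
python3 -m handwheel '{"xyz":[[0,0,0],[0,0,0],[0,0,0]],"angular":[[0,0,0],[0,0,0],[0,0,0]],"hand":[1,1,1]}'
python3 -m handwheel '{"xyz":[[0,0,0],[0,0,0],[0,0,0],[0,0,0],[0,0,0]],"angular":[[0,0,0],[0,0,0],[0,0,0],[0,0,0],[0,0,0]],"hand":[0,0,0,0,0]}'
python3 -m handwheel '{"xyz":[[0,0,0],[0,0,0],[0,0,0]],"angular":[[0,0,0],[0,0,0],[0,0,0]],"hand":[0,0,0]}'
```

```text
clock: 10.4
eef_pos: [622.2, -25.3, 0.3]
eef_rot: [[0.719, 0.695, -0.002], [0.695, -0.719, 0.0], [-0.001, -0.002, -1.0]]
force: [-0.7, -0.0, -0.4]
gripper_width: 85.2
gripper_force: 0.0
clock: 10.65
eef_pos: [622.5, -25.3, 0.6]
eef_rot: [[0.719, 0.695, -0.001], [0.695, -0.719, 0.0], [-0.001, -0.001, -1.0]]
force: [-0.6, -1.0, -0.0]
gripper_width: 85.6
gripper_force: 0.0
clock: 11.07
eef_pos: [622.6, -25.4, 0.8]
eef_rot: [[0.72, 0.694, -0.001], [0.694, -0.72, 0.0], [-0.001, -0.001, -1.0]]
force: [-2.4, -0.3, 5.7]
gripper_width: 54.0
gripper_force: 63.7
clock: 11.32
eef_pos: [622.6, -25.4, 0.7]
eef_rot: [[0.72, 0.694, -0.001], [0.694, -0.72, 0.0], [-0.001, -0.001, -1.0]]
force: [-1.2, -1.5, 5.9]
gripper_width: 54.3
gripper_force: 63.7
```

```bash
python3 -m handwheel '{"xyz":[[0,0,-20],[0,0,-60],[0,0,-100],[0,0,-140],[0,0,-140]],"angular":[[0,0,0],[0,0,0],[0,0,0],[0,0,0],[0,0,0]],"hand":[0,0,0,0,0]}'
python3 -c "
from h import *
go(489.6,-48.4,130,-63.9)"
```

```text
clock: 11.73
eef_pos: [627.3, -25.0, 148.4]
eef_rot: [[0.72, 0.694, 0.011], [0.694, -0.72, 0.001], [0.008, 0.007, -1.0]]
force: [2.1, 0.4, -0.3]
gripper_width: 53.9
gripper_force: 63.6
at [627.3 -25.  148.4] J1,7 [ 0.17 -1.02] F [ 2.1  0.4 -0.3] w 53.9 t 11.7333 | rows needed 3.4
 call 1 xyz [-115.5, -78.9, 16.9] ang [0.006, -0.009, 0.312]
```

```bash
python3 -m handwheel '{"xyz":[[-115,-79,12],[-115,-79,12],[-115,-79,12],[-115,-79,12],[-115,-79,12]],"angular":[[0,0,0.312],[0,0,0.312],[0,0,0.312],[0,0,0.312],[0,0,0.312]],"hand":[0,0,0,0,0]}'
python3 -m handwheel '{"xyz":[[0,0,0],[0,0,0],[0,0,0]],"angular":[[0,0,0],[0,0,0],[0,0,0]],"hand":[0,0,0]}'
python3 -c "
from h import *
go(489.6,-48.4,95,-63.9)"
```

```text
clock: 12.15
eef_pos: [479.4, -49.8, 127.2]
eef_rot: [[0.899, 0.439, -0.007], [0.439, -0.899, -0.001], [-0.007, -0.002, -1.0]]
force: [-0.0, 0.2, -0.8]
gripper_width: 54.1
gripper_force: 63.6
clock: 12.4
eef_pos: [486.3, -48.0, 128.6]
eef_rot: [[0.898, 0.441, -0.001], [0.441, -0.898, 0.001], [-0.0, -0.001, -1.0]]
force: [-0.1, 0.4, -1.2]
gripper_width: 54.1
gripper_force: 63.6
at [486.3 -48.  128.6] J1,7 [ 0.2  -1.26] F [-0.1  0.4 -1.2] w 54.1 t 12.4 | rows needed 0.8
 call 1 xyz [2.8, 1.8, 33.6] ang [-0.001, 0.0, 0.001]
```

```bash
python3 -m handwheel '{"xyz":[[2.8,1.8,15],[2.8,1.8,33],[2.8,1.8,33],[2.8,1.8,33],[2.8,1.8,33]],"angular":[[0,0,0],[0,0,0],[0,0,0],[0,0,0],[0,0,0]],"hand":[0,0,0,0,0]}'
python3 -m handwheel '{"xyz":[[0,0,0],[0,0,0],[0,0,0]],"angular":[[0,0,0],[0,0,0],[0,0,0]],"hand":[0,0,0]}'
python3 -c "
from h import *
go(489.6,-48.4,60,-63.9)"
```

```text
clock: 12.82
eef_pos: [488.7, -48.6, 95.8]
eef_rot: [[0.898, 0.441, -0.002], [0.441, -0.898, 0.001], [-0.001, -0.001, -1.0]]
force: [-0.3, 0.3, -0.9]
gripper_width: 53.9
gripper_force: 63.6
clock: 13.07
eef_pos: [488.5, -48.9, 96.0]
eef_rot: [[0.898, 0.44, -0.001], [0.44, -0.898, 0.0], [-0.001, -0.001, -1.0]]
force: [-0.0, -0.3, -1.5]
gripper_width: 53.7
gripper_force: 63.6
at [488.5 -48.9  96. ] J1,7 [ 0.19 -1.28] F [-0.  -0.3 -1.5] w 53.7 t 13.0667 | rows needed 0.9
 call 1 xyz [1.2, 0.1, 36.0] ang [-0.001, 0.001, 0.0]
```

```bash
python3 -m handwheel '{"xyz":[[1.2,0,0],[1.2,0,7],[1.2,0,14],[1.2,0,20],[1.2,0,24]],"angular":[[0,0,0],[0,0,0],[0,0,0],[0,0,0],[0,0,0]],"hand":[0,0,0,0,0]}'
python3 -m handwheel '{"xyz":[[0,0,5],[0,0,10],[0,0,15],[0,0,20],[0,0,20]],"angular":[[0,0,0],[0,0,0],[0,0,0],[0,0,0],[0,0,0]],"hand":[0,0,0,0,0]}'
python3 -c "
from h import *
go(489.6,-48.4,49,-63.9)"
```

```text
clock: 13.48
eef_pos: [488.3, -48.3, 70.1]
eef_rot: [[0.898, 0.44, -0.004], [0.44, -0.898, 0.0], [-0.003, -0.002, -1.0]]
force: [0.4, 0.7, -0.3]
gripper_width: 53.8
gripper_force: 63.6
clock: 13.9
eef_pos: [488.3, -48.3, 50.3]
eef_rot: [[0.898, 0.44, -0.004], [0.44, -0.898, 0.0], [-0.003, -0.002, -1.0]]
force: [-0.3, -0.3, -0.8]
gripper_width: 53.9
gripper_force: 63.6
at [488.3 -48.3  50.3] J1,7 [ 0.16 -1.31] F [-0.3 -0.3 -0.8] w 53.9 t 13.9 | rows needed 0.0
 call 1 xyz [1.1, 0.7, 1.3] ang [-0.002, 0.003, 0.0]
```

```bash
python3 -m handwheel '{"xyz":[[0.7,0,1.2],[0.7,0,2],[0.7,0,2.3],[0.7,0,2.3]],"angular":[[0,0.003,0],[0,0.003,0],[0,0.003,0],[0,0.003,0]],"hand":[0,0,0,0]}'
python3 -m handwheel '{"xyz":[[0,0,0],[0,0,0],[0,0,0],[0,0,0]],"angular":[[0,0,0],[0,0,0],[0,0,0],[0,0,0]],"hand":[1,1,1,1]}'
python3 -m handwheel '{"xyz":[[0,0,-30],[0,0,-70],[0,0,-110],[0,0,-150],[0,0,-150]],"angular":[[0,0,0],[0,0,0],[0,0,0],[0,0,0],[0,0,0]],"hand":[1,1,1,1,1]}'
python3 ms.py 12 w6; python3 -c "
from h import *
go(621.2,68.9,170,-16)"
```

```text
clock: 14.23
eef_pos: [489.7, -48.0, 49.2]
eef_rot: [[0.898, 0.44, 0.001], [0.44, -0.898, 0.002], [0.002, -0.001, -1.0]]
force: [0.7, 0.3, -0.9]
gripper_width: 53.8
gripper_force: 63.6
clock: 14.57
eef_pos: [489.8, -48.0, 49.2]
eef_rot: [[0.898, 0.44, 0.001], [0.44, -0.898, 0.002], [0.002, -0.001, -1.0]]
force: [-0.2, 0.3, 0.5]
gripper_width: 85.3
gripper_force: 0.0
clock: 14.98
eef_pos: [494.0, -48.1, 206.7]
eef_rot: [[0.898, 0.44, 0.013], [0.44, -0.898, 0.001], [0.012, 0.005, -1.0]]
force: [1.2, 1.1, -0.3]
gripper_width: 85.2
gripper_force: 0.0
[492.5 -48.2 203.5]
[275. 197.] (array([489.9, -47.9]), 118.8, 118.9, 26.2) ((493.32159423828125, -46.202239990234375), (132.42933654785156, 136.27267456054688), 26.289148330688477)
[ 96. 142.] (array([455.8, 164.2]), 54.5, 53.7, 22.0) ((455.6537780761719, 164.33946228027344), (54.13460159301758, 54.66904067993164), 108.74340057373047)
[230.  36.] (array([620.3,  68.8]), 55.7, 57.0, 74.2) ((620.3922729492188, 68.75775146484375), (64.78235626220703, 65.97730255126953), 76.18768310546875)
at [492.5 -48.2 203.5] J1,7 [ 0.22 -1.22] F [-0.3 -0.3 -0.8] w 85.7 t 15.0333 | rows needed 6.7
 call 1 xyz [83.4, -24.3, 17.4] ang [0.004, -0.004, -0.418]
 call 2 xyz [86.2, 11.7, 17.2] ang [0.004, -0.004, -0.418]
```

View pics/w6.png

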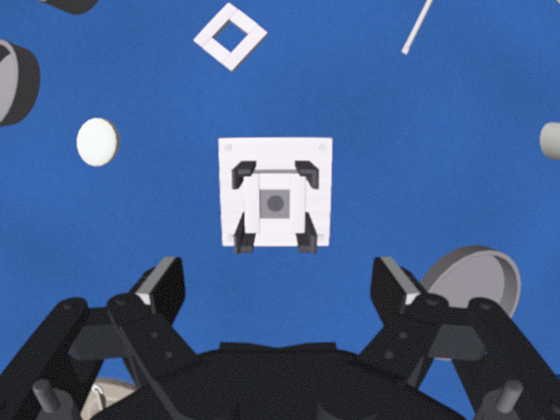

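Spacer 1 lies square between the guides at (275,203). The second spacer is at (230,36).

```bash
python3 -m handwheel '{"xyz":[[83,-24,20],[83,-24,20],[83,-24,20],[83,-24,20],[83,-24,20]],"angular":[[0,0,-0.42],[0,0,-0.42],[0,0,-0.42],[0,0,-0.42],[0,0,-0.42]],"hand":[1,1,1,1,1]}'
python3 -m handwheel '{"xyz":[[86,11.7,20],[86,11.7,20],[86,11.7,20],[86,11.7,20],[86,11.7,20]],"angular":[[0,0,-0.42],[0,0,-0.42],[0,0,-0.42],[0,0,-0.42],[0,0,-0.42]],"hand":[1,1,1,1,1]}'
python3 -m handwheel '{"xyz":[[0,0,0],[0,0,0],[0,0,0]],"angular":[[0,0,0],[0,0,0],[0,0,0]],"hand":[1,1,1]}'
python3 ms.py 12 w7
```

```text
clock: 15.45
eef_pos: [553.0, 10.6, 177.7]
eef_rot: [[0.638, 0.77, -0.002], [0.77, -0.638, 0.002], [0.0, -0.003, -1.0]]
force: [-0.9, -0.8, -0.1]
gripper_width: 85.7
gripper_force: 0.0
clock: 15.87
eef_pos: [617.0, 68.6, 158.0]
eef_rot: [[0.271, 0.962, -0.002], [0.962, -0.271, 0.002], [0.001, -0.002, -1.0]]
force: [-0.5, 0.0, -0.6]
gripper_width: 85.3
gripper_force: 0.0
clock: 16.12
eef_pos: [617.3, 67.7, 159.5]
eef_rot: [[0.274, 0.962, 0.001], [0.962, -0.274, 0.001], [0.001, 0.0, -1.0]]
force: [-0.7, 0.4, -0.0]
gripper_width: 85.1
gripper_force: 0.0
[617.3  67.8 159.5]
[551. 337.] (array([ 961. , -256.3]), 49.8, 121.1, 14.3) ((963.8012084960938, -251.83450317382812), (48.4859733581543, 114.8708267211914), 18.05780601501465)
[222. 304.] (array([528.6, -26.4]), 36.6, 119.1, 26.0) ((532.31640625, -28.336503982543945), (37.015010833740234, 132.9102783203125), 24.42351531982422)
[555. 255.] (array([ 946.8, -108.9]), 25.9, 140.5, 6.7) ((948.7006225585938, -110.60420227050781), (24.25345802307129, 143.70643615722656), 5.819570541381836)
[281. 194.] (array([620.9,  70. ]), 56.1, 56.6, 74.1) ((620.8692626953125, 70.0635986328125), (65.43429565429688, 65.6720962524414), 145.60739135742188)
[ 95. 149.] (array([456.4, 166. ]), 55.1, 54.0, 69.7) ((456.6419982910156, 166.00064086914062), (54.085262298583984, 55.2296257019043), 138.84486389160156)
[542.  31.] (array([977.3, 171.1]), 95.4, 84.3, 89.8) ((969.7672729492188, 181.49020385742188), (70.06246185302734, 106.01908874511719), 151.895751953125)
[396.  48.] (array([763.1, 174.9]), 97.1, 100.2, 82.9) ((763.1908569335938, 175.70693969726562), (97.96011352539062, 99.58623504638672), 71.07669830322266)
```

```bash
python3 -c "
from h import *
go(620.9,70,33,-15.9)"
```

```text
at [617.3  67.8 159.5] J1,7 [ 0.12 -0.7 ] F [ 0.2 -0.5 -0.2] w 85.1 t 16.1667 | rows needed 3.0
 call 1 xyz [2.9, 2.8, 126.5] ang [0.0, -0.001, 0.0]
```

```bash
python3 -m handwheel '{"xyz":[[3,2.8,40],[3,2.8,80],[3,2.8,110],[3,2.8,126],[3,2.8,126]],"angular":[[0,0,0],[0,0,0],[0,0,0],[0,0,0],[0,0,0]],"hand":[1,1,1,1,1]}'
python3 -m handwheel '{"xyz":[[0,0,0],[0,0,0],[0,0,0]],"angular":[[0,0,0],[0,0,0],[0,0,0]],"hand":[1,1,1]}'
python3 -c "
from h import *
go(620.9,70,0.8,-15.9)"
```

```text
clock: 16.58
eef_pos: [618.0, 69.8, 29.4]
eef_rot: [[0.272, 0.962, -0.006], [0.962, -0.272, 0.0], [-0.002, -0.006, -1.0]]
force: [-0.6, -0.2, 0.8]
gripper_width: 85.4
gripper_force: 0.0
clock: 16.83
eef_pos: [622.7, 71.1, 35.4]
eef_rot: [[0.272, 0.962, 0.004], [0.962, -0.272, 0.002], [0.003, 0.003, -1.0]]
force: [-0.2, 0.1, 0.6]
gripper_width: 85.5
gripper_force: 0.0
at [622.7  71.1  35.4] J1,7 [ 0.07 -0.78] F [-0.2  0.1  0.6] w 85.5 t 16.8333 | rows needed 0.8
 call 1 xyz [-1.6, -1.5, 34.6] ang [0.003, -0.003, 0.002]
```

```bash
python3 -m handwheel '{"xyz":[[-1.6,-1.5,15],[-1.6,-1.5,25],[-1.6,-1.5,32],[-1.6,-1.5,34],[-1.6,-1.5,34]],"angular":[[0.003,-0.003,0],[0.003,-0.003,0],[0.003,-0.003,0],[0.003,-0.003,0],[0.003,-0.003,0]],"hand":[1,1,1,1,1]}'
python3 -m handwheel '{"xyz":[[0,0,0],[0,0,0],[0,0,0]],"angular":[[0,0,0],[0,0,0],[0,0,0]],"hand":[1,1,1]}'
python3 -m handwheel '{"xyz":[[0,0,0],[0,0,0],[0,0,0],[0,0,0],[0,0,0]],"angular":[[0,0,0],[0,0,0],[0,0,0],[0,0,0],[0,0,0]],"hand":[0,0,0,0,0]}'
python3 -m handwheel '{"xyz":[[0,0,0],[0,0,0],[0,0,0]],"angular":[[0,0,0],[0,0,0],[0,0,0]],"hand":[0,0,0]}'
```

```text
clock: 17.25
eef_pos: [618.5, 69.6, -1.7]
eef_rot: [[0.271, 0.962, -0.005], [0.962, -0.271, -0.001], [-0.002, -0.005, -1.0]]
force: [0.2, 0.3, -0.1]
gripper_width: 85.5
gripper_force: 0.0
clock: 17.5
eef_pos: [619.7, 69.9, -0.3]
eef_rot: [[0.272, 0.962, -0.002], [0.962, -0.272, -0.0], [-0.001, -0.002, -1.0]]
force: [-0.5, -0.7, 0.2]
gripper_width: 85.0
gripper_force: 0.0
clock: 17.92
eef_pos: [619.9, 69.9, 0.1]
eef_rot: [[0.272, 0.962, -0.002], [0.962, -0.272, -0.0], [-0.001, -0.002, -1.0]]
force: [0.0, -0.5, 6.1]
gripper_width: 54.2
gripper_force: 63.7
clock: 18.17
eef_pos: [619.9, 69.8, 0.1]
eef_rot: [[0.272, 0.962, -0.002], [0.962, -0.272, -0.0], [-0.001, -0.002, -1.0]]
force: [-0.6, -1.3, 5.7]
gripper_width: 54.1
gripper_force: 63.7
```

```bash
python3 -m handwheel '{"xyz":[[0,0,-20],[0,0,-60],[0,0,-100],[0,0,-130],[0,0,-130]],"angular":[[0,0,0],[0,0,0],[0,0,0],[0,0,0],[0,0,0]],"hand":[0,0,0,0,0]}'
python3 -c "
from h import *
go(489.3,-48.3,130,-63.9)"
```

```text
clock: 18.58
eef_pos: [623.7, 71.0, 136.2]
eef_rot: [[0.272, 0.962, 0.008], [0.962, -0.272, 0.001], [0.003, 0.007, -1.0]]
force: [0.9, 0.2, -0.7]
gripper_width: 54.2
gripper_force: 63.7
at [623.7  71.  136.2] J1,7 [ 0.11 -0.72] F [ 0.9  0.2 -0.7] w 54.2 t 18.5833 | rows needed 6.7
 call 1 xyz [-75.7, -48.5, 2.5] ang [0.003, -0.003, 0.42]
 call 2 xyz [-88.8, -13.4, 2.9] ang [0.003, -0.003, 0.42]
```

```bash
python3 -m handwheel '{"xyz":[[-76,-48.5,0],[-76,-48.5,0],[-76,-48.5,0],[-76,-48.5,0],[-76,-48.5,0]],"angular":[[0,0,0.42],[0,0,0.42],[0,0,0.42],[0,0,0.42],[0,0,0.42]],"hand":[0,0,0,0,0]}'
python3 -m handwheel '{"xyz":[[-89,-13.4,5],[-89,-13.4,5],[-89,-13.4,5],[-89,-13.4,5],[-89,-13.4,5]],"angular":[[0,0,0.42],[0,0,0.42],[0,0,0.42],[0,0,0.42],[0,0,0.42]],"hand":[0,0,0,0,0]}'
python3 -m handwheel '{"xyz":[[0,0,0],[0,0,0],[0,0,0]],"angular":[[0,0,0],[0,0,0],[0,0,0]],"hand":[0,0,0]}'
python3 -c "
from h import *
go(489.3,-48.3,97,-63.9)"
```

```text
clock: 19.0
eef_pos: [551.4, 8.8, 129.2]
eef_rot: [[0.643, 0.766, -0.004], [0.766, -0.643, -0.001], [-0.004, -0.002, -1.0]]
force: [0.8, 1.6, -0.4]
gripper_width: 54.3
gripper_force: 63.7
clock: 19.42
eef_pos: [484.7, -50.2, 124.5]
eef_rot: [[0.898, 0.44, -0.003], [0.44, -0.898, -0.001], [-0.003, -0.001, -1.0]]
force: [0.4, 0.7, -0.0]
gripper_width: 54.3
gripper_force: 63.7
clock: 19.67
eef_pos: [485.6, -49.2, 124.7]
eef_rot: [[0.897, 0.443, -0.003], [0.443, -0.897, 0.0], [-0.003, -0.001, -1.0]]
force: [0.4, 0.4, -1.1]
gripper_width: 54.4
gripper_force: 63.7
at [485.6 -49.2 124.7] J1,7 [ 0.2  -1.26] F [ 0.4  0.4 -1.1] w 54.4 t 19.6667 | rows needed 0.7
 call 1 xyz [3.8, 0.9, 27.7] ang [-0.001, 0.003, 0.003]
```

```bash
python3 -m handwheel '{"xyz":[[3.8,0.9,10],[3.8,0.9,27],[3.8,0.9,27],[3.8,0.9,27],[3.8,0.9,27]],"angular":[[0,0.003,0],[0,0.003,0],[0,0.003,0],[0,0.003,0],[0,0.003,0]],"hand":[0,0,0,0,0]}'
python3 -m handwheel '{"xyz":[[0,0,0],[0,0,0],[0,0,0]],"angular":[[0,0,0],[0,0,0],[0,0,0]],"hand":[0,0,0]}'
python3 -c "
from h import *
go(489.3,-48.3,62,-63.9)"
```

```text
clock: 20.08
eef_pos: [488.9, -48.9, 97.7]
eef_rot: [[0.898, 0.441, -0.001], [0.441, -0.898, 0.001], [-0.0, -0.001, -1.0]]
force: [0.3, -0.6, -0.7]
gripper_width: 53.9
gripper_force: 63.6
clock: 20.33
eef_pos: [489.2, -49.1, 98.3]
eef_rot: [[0.898, 0.44, 0.001], [0.44, -0.898, 0.001], [0.001, -0.0, -1.0]]
force: [0.6, 0.3, -0.5]
gripper_width: 54.4
gripper_force: 63.6
at [489.2 -49.1  98.3] J1,7 [ 0.19 -1.28] F [ 0.6  0.3 -0.5] w 54.4 t 20.3333 | rows needed 0.9
 call 1 xyz [0.5, -0.7, 36.3] ang [-0.0, -0.001, 0.0]
```

```bash
python3 -m handwheel '{"xyz":[[0.6,-0.4,7],[0.6,-0.4,14],[0.6,-0.4,21],[0.6,-0.4,28],[0.6,-0.4,34]],"angular":[[0,0,0],[0,0,0],[0,0,0],[0,0,0],[0,0,0]],"hand":[0,0,0,0,0]}'
python3 -m handwheel '{"xyz":[[0,0,0],[0,0,0],[0,0,0]],"angular":[[0,0,0],[0,0,0],[0,0,0]],"hand":[0,0,0]}'
```

```text
clock: 20.75
eef_pos: [488.7, -48.4, 62.6]
eef_rot: [[0.898, 0.44, -0.002], [0.44, -0.898, 0.001], [-0.001, -0.002, -1.0]]
force: [0.6, 0.3, -1.1]
gripper_width: 54.2
gripper_force: 63.7
clock: 21.0
eef_pos: [489.3, -48.4, 63.8]
eef_rot: [[0.898, 0.44, -0.0], [0.44, -0.898, 0.001], [0.0, -0.001, -1.0]]
force: [0.5, 0.1, -0.4]
gripper_width: 54.0
gripper_force: 63.7
```

```bash
python3 -m handwheel '{"xyz":[[0,0,2],[0,0,3],[0,0,3.4],[0,0,3.4],[0,0,3.4]],"angular":[[0,0,0],[0,0,0],[0,0,0],[0,0,0],[0,0,0]],"hand":[0,0,0,0,0]}'
python3 -m handwheel '{"xyz":[[0,0,0],[0,0,0],[0,0,0],[0,0,0]],"angular":[[0,0,0],[0,0,0],[0,0,0],[0,0,0]],"hand":[1,1,1,1]}'
python3 -m handwheel '{"xyz":[[0,0,-30],[0,0,-70],[0,0,-110],[0,0,-140],[0,0,-140]],"angular":[[0,0,0],[0,0,0],[0,0,0],[0,0,0],[0,0,0]],"hand":[1,1,1,1,1]}'
python3 ms.py 12 w8; python3 scan.py |grep white
```

```text
clock: 21.42
eef_pos: [489.2, -48.5, 60.5]
eef_rot: [[0.898, 0.44, -0.0], [0.44, -0.898, 0.001], [0.0, -0.001, -1.0]]
force: [0.1, 0.0, -0.4]
gripper_width: 54.4
gripper_force: 63.7
clock: 21.75
eef_pos: [489.3, -48.4, 60.5]
eef_rot: [[0.898, 0.44, -0.0], [0.44, -0.898, 0.001], [0.0, -0.001, -1.0]]
force: [-0.9, 0.4, -0.5]
gripper_width: 85.5
gripper_force: 0.0
clock: 22.17
eef_pos: [493.1, -48.5, 206.8]
eef_rot: [[0.898, 0.44, 0.011], [0.44, -0.898, 0.0], [0.01, 0.005, -1.0]]
force: [0.6, 0.5, 0.4]
gripper_width: 85.2
gripper_force: 0.0
[491.5 -48.6 203.9]
[275. 195.] (array([490.2, -47.8]), 118.8, 118.7, 26.1) ((492.9936218261719, -46.471229553222656), (133.73757934570312, 135.69200134277344), 29.633926391601562)
[ 96. 140.] (array([455.3, 164.2]), 54.5, 53.7, 22.0) ((455.5575866699219, 164.24404907226562), (54.25955581665039, 54.89094543457031), 108.00424194335938)
white@12 px [225. 229.] sq [452.5 163.4] 55.5 52.6 1.1 circ [array([452.8, 164.6]), np.float64(28.1)]
white@12 px [294. 229.] sq [452.5 -22. ] 79.1 39.1 26.4 circ [array([451.2, -22.2]), np.float64(42.3)]
white@12 px [155. 222.] sq [474. 348.] 114.5 110.4 1.8 circ [array([473.8, 347.9]), np.float64(58.1)]
white@12 px [315. 223.] sq [421.5 -80.3] 465.9 116.3 3.4 circ [array([420.4, -55.5]), np.float64(234.4)]
white@12 px [198. 166.] sq [626.1 240. ] 60.3 61.8 0.1 circ [array([626.2, 239.6]), np.float64(32.7)]
white@12 px [343. 175.] sq [ 598.5 -152.6] 133.5 25.8 10.2 circ [array([ 597.9, -149.4]), np.float64(67.3)]
white@12 px [424. 122.] sq [ 748.  -373.1] 55.1 94.9 47.6 circ [array([ 748.6, -372.6]), np.float64(47.6)]
white@12 px [223. 117.] sq [759.8 175.4] 96.1 95.0 0.7 circ [array([759.4, 175.9]), np.float64(49.8)]
```

View pics/w8.png

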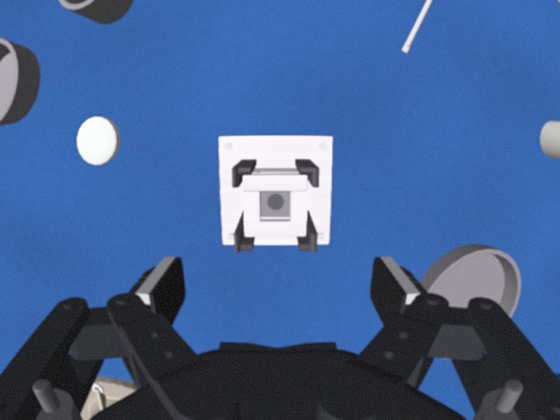

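Both spacers are seated square at (275,203), and there are no others on the table. The cup has been knocked aside and is now at top-view (198,166). Next is the disc at (97,140).

```bash
python3 -c "
from h import *
go(455,164.5,150,-63.9)"
```

```text
at [490.  -48.7 201.7] J1,7 [ 0.22 -1.22] F [-0.3  0.2 -0.2] w 85.3 t 22.2667 | rows needed 5.3
 call 1 xyz [31.1, -103.4, 25.9] ang [0.0, -0.001, 0.0]
 call 2 xyz [31.2, -103.4, 25.9] ang [0.0, -0.001, 0.0]
```

```bash
python3 -m handwheel '{"xyz":[[31,-103,20],[31,-103,20],[31,-103,20],[31,-103,20]],"angular":[[0,0,0],[0,0,0],[0,0,0],[0,0,0]],"hand":[1,1,1,1]}'
python3 -m handwheel '{"xyz":[[31,-103,30],[31,-103,30],[31,-103,30],[31,-103,30]],"angular":[[0,0,0],[0,0,0],[0,0,0],[0,0,0]],"hand":[1,1,1,1]}'
python3 -m handwheel '{"xyz":[[0,0,0],[0,0,0],[0,0,0]],"angular":[[0,0,0],[0,0,0],[0,0,0]],"hand":[1,1,1]}'
python3 ms.py 12 w9;python3 ms.py 10 w9
```

```text
clock: 22.6
eef_pos: [468.9, 63.3, 178.3]
eef_rot: [[0.894, 0.448, -0.005], [0.448, -0.894, 0.003], [-0.003, -0.005, -1.0]]
force: [0.1, 0.6, -0.2]
gripper_width: 85.4
gripper_force: 0.0
clock: 22.93
eef_pos: [451.1, 169.1, 148.2]
eef_rot: [[0.894, 0.448, -0.005], [0.448, -0.894, 0.003], [-0.003, -0.004, -1.0]]
force: [-0.1, -1.1, 0.1]
gripper_width: 85.4
gripper_force: 0.0
clock: 23.18
eef_pos: [454.3, 161.9, 150.1]
eef_rot: [[0.899, 0.438, -0.001], [0.438, -0.899, -0.0], [-0.001, -0.0, -1.0]]
force: [0.3, 0.2, -0.6]
gripper_width: 84.9
gripper_force: 0.0
[454.5 162.  150.4]
[470. 248.] (array([491. , -60.9]), 132.0, 156.8, 26.0) ((495.5751037597656, -57.47792434692383), (113.8215560913086, 171.97337341308594), 176.80262756347656)
[274. 195.] (array([455.4, 166.5]), 55.1, 54.9, 25.9) ((455.39556884765625, 166.57546997070312), (54.71168518066406, 55.33641052246094), 118.68569946289062)
[ 98. 101.] (array([465.6, 363.1]), 127.5, 125.4, 87.2) ((465.5469970703125, 362.9719543457031), (125.01595306396484, 127.0592041015625), 167.48019409179688)
[454.6 162.2 150.5]
[470. 248.] (array([490.9, -62.7]), 132.9, 157.9, 26.0) ((495.1823425292969, -59.09217071533203), (114.50877380371094, 172.86964416503906), 176.65284729003906)
[274. 196.] (array([455.2, 166.4]), 55.5, 55.3, 25.9) ((454.98077392578125, 166.4734649658203), (55.193870544433594, 55.656700134277344), 114.36123657226562)
[95. 99.] (array([465.2, 364.2]), 128.3, 126.4, 86.3) ((465.4295349121094, 363.9534606933594), (119.068359375, 126.02921295166016), 11.68855094909668)
```

```bash
python3 -c "
from h import *
go(455.2,166,30,-63.9)"
```

```text
at [454.6 162.2 150.5] J1,7 [-0.13 -1.74] F [ 0.4  0.5 -0.3] w 85.1 t 23.2833 | rows needed 2.9
 call 1 xyz [2.3, -3.1, 120.5] ang [-0.0, 0.0, -0.002]
```

```bash
python3 -m handwheel '{"xyz":[[2.3,-3,40],[2.3,-3,80],[2.3,-3,105],[2.3,-3,120],[2.3,-3,120]],"angular":[[0,0,0],[0,0,0],[0,0,0],[0,0,0],[0,0,0]],"hand":[1,1,1,1,1]}'
python3 -m handwheel '{"xyz":[[0,0,0],[0,0,0],[0,0,0]],"angular":[[0,0,0],[0,0,0],[0,0,0]],"hand":[1,1,1]}'
python3 -c "
from h import *
go(455.2,166,0.7,-63.9)"
```

```text
clock: 23.7
eef_pos: [453.0, 165.6, 27.8]
eef_rot: [[0.898, 0.439, -0.005], [0.439, -0.899, -0.002], [-0.006, -0.001, -1.0]]
force: [-0.1, -0.7, -0.4]
gripper_width: 85.3
gripper_force: 0.0
clock: 23.95
eef_pos: [456.1, 167.7, 32.0]
eef_rot: [[0.898, 0.44, 0.002], [0.44, -0.898, 0.002], [0.003, -0.001, -1.0]]
force: [-0.6, 0.4, -0.3]
gripper_width: 85.4
gripper_force: 0.0
at [456.1 167.7  32. ] J1,7 [-0.21 -1.87] F [-0.6  0.4 -0.3] w 85.4 t 23.95 | rows needed 0.8
 call 1 xyz [-1.7, 1.2, 31.3] ang [-0.001, -0.003, -0.0]
```

```bash
python3 -m handwheel '{"xyz":[[-1.5,1,15],[-1.5,1,25],[-1.5,1,30],[-1.5,1,31],[-1.5,1,31]],"angular":[[0,0,0],[0,0,0],[0,0,0],[0,0,0],[0,0,0]],"hand":[1,1,1,1,1]}'
python3 -m handwheel '{"xyz":[[0,0,0],[0,0,0],[0,0,0]],"angular":[[0,0,0],[0,0,0],[0,0,0]],"hand":[1,1,1]}'
python3 -m handwheel '{"xyz":[[0,0,0],[0,0,0],[0,0,0],[0,0,0],[0,0,0]],"angular":[[0,0,0],[0,0,0],[0,0,0],[0,0,0],[0,0,0]],"hand":[0,0,0,0,0]}'
python3 -m handwheel '{"xyz":[[0,0,0],[0,0,0],[0,0,0]],"angular":[[0,0,0],[0,0,0],[0,0,0]],"hand":[0,0,0]}'
```

```text
clock: 24.37
eef_pos: [453.9, 166.0, -0.4]
eef_rot: [[0.898, 0.44, -0.001], [0.44, -0.898, 0.001], [-0.0, -0.001, -1.0]]
force: [0.7, 0.7, 0.1]
gripper_width: 85.3
gripper_force: 0.0
clock: 24.62
eef_pos: [454.2, 166.2, -0.0]
eef_rot: [[0.898, 0.44, 0.0], [0.44, -0.898, 0.001], [0.001, -0.001, -1.0]]
force: [1.2, 0.5, -0.4]
gripper_width: 85.4
gripper_force: 0.0
clock: 25.03
eef_pos: [454.1, 166.0, 0.3]
eef_rot: [[0.898, 0.44, 0.0], [0.44, -0.898, 0.001], [0.0, -0.001, -1.0]]
force: [-1.7, -0.4, 9.5]
gripper_width: 52.7
gripper_force: 60.9
clock: 25.28
eef_pos: [454.0, 166.1, 0.3]
eef_rot: [[0.898, 0.44, 0.0], [0.44, -0.898, 0.001], [0.0, -0.001, -1.0]]
force: [-2.2, -1.4, 10.0]
gripper_width: 53.1
gripper_force: 60.9
```

```bash
python3 -m handwheel '{"xyz":[[0,0,-10],[0,0,-40],[0,0,-80],[0,0,-120],[0,0,-130]],"angular":[[0,0,0],[0,0,0],[0,0,0],[0,0,0],[0,0,0]],"hand":[0,0,0,0,0]}'
python3 -c "
from h import *
go(489.4,-48.4,130,-63.9)"
python3 - <<'E'
from h import *
k,im=shot("wrist","w10"); cv2.imwrite("pics/w10c.png",cv2.resize(im[180:380,150:410],None,fx=2,fy=2))
E
```

```text
clock: 25.7
eef_pos: [456.6, 167.4, 135.4]
eef_rot: [[0.898, 0.44, 0.007], [0.44, -0.898, 0.004], [0.008, -0.0, -1.0]]
force: [1.1, 0.4, -0.6]
gripper_width: 52.8
gripper_force: 63.3
at [456.6 167.4 135.4] J1,7 [-0.13 -1.77] F [ 1.1  0.4 -0.6] w 52.8 t 25.7 | rows needed 5.2
 call 1 xyz [-32.8, 104.1, 2.4] ang [-0.0, -0.004, 0.0]
 call 2 xyz [-32.8, 104.1, 2.5] ang [-0.0, -0.004, 0.0]
```

View pics/w10c.png

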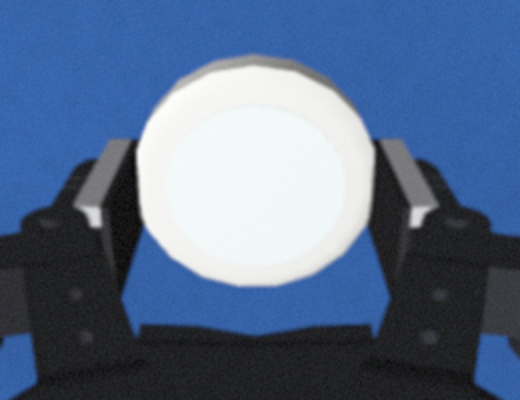

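The disc is held level at crop (255,170), centred between the pads.

```bash
python3 - <<'E'
from h import *
s=arm.observe();k=cam("wrist");z=s["eef_pos"][2]+10
m=cv2.inRange(cv2.cvtColor(cv2.imread("pics/w10.png"),cv2.COLOR_BGR2HSV),(0,0,185),(180,60,255));m[380:]=0;m[:180]=0
for c in cv2.findContours(m,0,1)[0]:
    c=c[:,0]
    if len(c)<60: continue
    P=np.c_[onplane(k,c,z),np.full(len(c),z)];T=(P-s["eef_pos"])@s["eef_rot"]; print(cv2.minEnclosingCircle(np.float32(T[:,:2])),sq(T[:,:2]))
E
python3 -m handwheel '{"xyz":[[-33,104,0],[-33,104,0],[-33,104,0],[-33,104,0]],"angular":[[0,0,0],[0,0,0],[0,0,0],[0,0,0]],"hand":[0,0,0,0]}'
python3 -m handwheel '{"xyz":[[-33,104,5],[-33,104,5],[-33,104,5],[-33,104,5]],"angular":[[0,0,0],[0,0,0],[0,0,0],[0,0,0]],"hand":[0,0,0,0]}'
python3 -m handwheel '{"xyz":[[0,0,0],[0,0,0],[0,0,0]],"angular":[[0,0,0],[0,0,0],[0,0,0]],"hand":[0,0,0]}'
python3 -c "
from h import *
go(489.4,-48.4,100,-63.9)"
```

```text
((-16.458953857421875, 107.98395538330078), 10.542792320251465) (array([-16.5, 108. ]), 2.3, 21.1, 89.7)
((-12.13916301727295, 101.91249084472656), 9.556557655334473) (array([-12.1, 102.4]), 2.0, 19.1, 89.3)
((-19.26177406311035, 133.5471954345703), 23.358793258666992) (array([-19.3, 132. ]), 37.5, 36.1, 89.7)
((1.6381129026412964, -1.3262094259262085), 28.020845413208008) (array([ 1.5, -0.8]), 54.2, 52.2, 0.1)
((10.725587844848633, 100.35853576660156), 34.97771453857422) (array([  9. , 100.5]), 41.8, 60.0, 0.0)
clock: 26.08
eef_pos: [469.9, 51.2, 128.7]
eef_rot: [[0.902, 0.432, -0.002], [0.432, -0.902, -0.003], [-0.003, 0.001, -1.0]]
force: [-1.0, -0.4, -0.4]
gripper_width: 52.6
gripper_force: 63.2
clock: 26.42
eef_pos: [485.9, -56.2, 123.4]
eef_rot: [[0.902, 0.433, -0.002], [0.433, -0.902, -0.002], [-0.002, 0.001, -1.0]]
force: [0.4, -0.3, -0.2]
gripper_width: 52.7
gripper_force: 63.3
clock: 26.67
eef_pos: [486.0, -48.1, 124.2]
eef_rot: [[0.897, 0.442, -0.001], [0.442, -0.897, 0.002], [-0.0, -0.002, -1.0]]
force: [-0.4, -0.3, -0.6]
gripper_width: 52.6
gripper_force: 63.3
at [486.  -48.1 124.2] J1,7 [ 0.24 -1.28] F [-0.4 -0.3 -0.6] w 52.6 t 26.6667 | rows needed 0.6
 call 1 xyz [2.9, 1.8, 24.2] ang [-0.002, 0.0, 0.003]
```

```bash
python3 -m handwheel '{"xyz":[[1.7,1.5,10],[1.7,1.5,24],[1.7,1.5,24],[1.7,1.5,24],[1.7,1.5,24]],"angular":[[0,0,0],[0,0,0],[0,0,0],[0,0,0],[0,0,0]],"hand":[0,0,0,0,0]}'
python3 -m handwheel '{"xyz":[[0,0,0],[0,0,0],[0,0,0]],"angular":[[0,0,0],[0,0,0],[0,0,0]],"hand":[0,0,0]}'
python3 -c "
from h import *
go(488.4,-48.8,75,-63.9)"
```

```text
clock: 27.08
eef_pos: [488.5, -49.9, 100.4]
eef_rot: [[0.897, 0.441, -0.001], [0.441, -0.897, 0.001], [-0.0, -0.001, -1.0]]
force: [0.8, 0.7, -0.1]
gripper_width: 52.7
gripper_force: 63.2
clock: 27.33
eef_pos: [488.8, -50.5, 100.8]
eef_rot: [[0.898, 0.44, 0.0], [0.44, -0.898, 0.001], [0.001, -0.001, -1.0]]
force: [0.5, 0.1, -0.8]
gripper_width: 53.1
gripper_force: 63.2
at [488.8 -50.5 100.8] J1,7 [ 0.24 -1.3 ] F [ 0.5  0.1 -0.8] w 53.1 t 27.3333 | rows needed 0.6
 call 1 xyz [0.4, -1.7, 25.8] ang [-0.001, -0.001, 0.0]
```

```bash
python3 -m handwheel '{"xyz":[[0.4,-1.7,0],[0.4,-1.7,7],[0.4,-1.7,14],[0.4,-1.7,20],[0.4,-1.7,24]],"angular":[[0,0,0],[0,0,0],[0,0,0],[0,0,0],[0,0,0]],"hand":[0,0,0,0,0]}'
python3 -m handwheel '{"xyz":[[0,0,0],[0,0,0],[0,0,0]],"angular":[[0,0,0],[0,0,0],[0,0,0]],"hand":[0,0,0]}'
```

```text
clock: 27.75
eef_pos: [487.4, -48.8, 75.2]
eef_rot: [[0.898, 0.44, -0.002], [0.44, -0.898, 0.001], [-0.001, -0.002, -1.0]]
force: [0.2, -0.9, -0.0]
gripper_width: 52.8
gripper_force: 63.3
clock: 28.0
eef_pos: [488.2, -48.7, 76.4]
eef_rot: [[0.898, 0.44, -0.0], [0.44, -0.898, 0.001], [0.0, -0.001, -1.0]]
force: [-0.6, -0.5, -0.3]
gripper_width: 52.8
gripper_force: 63.3
```

```bash
python3 -m handwheel '{"xyz":[[0,0,1],[0,0,2],[0,0,3],[0,0,3.5],[0,0,3.5]],"angular":[[0,0,0],[0,0,0],[0,0,0],[0,0,0],[0,0,0]],"hand":[0,0,0,0,0]}'
python3 -m handwheel '{"xyz":[[0,0,0.3],[0,0,0.6],[0,0,0.6],[0,0,0.6]],"angular":[[0,0,0],[0,0,0],[0,0,0],[0,0,0]],"hand":[0,0,0,0]}'
```

```text
clock: 28.42
eef_pos: [488.0, -48.8, 72.8]
eef_rot: [[0.898, 0.44, -0.0], [0.44, -0.898, 0.001], [-0.0, -0.001, -1.0]]
force: [-0.2, 0.2, -1.4]
gripper_width: 52.6
gripper_force: 63.3
clock: 28.75
eef_pos: [488.1, -48.8, 72.4]
eef_rot: [[0.898, 0.44, -0.0], [0.44, -0.898, 0.001], [0.0, -0.001, -1.0]]
force: [-0.5, 0.1, 0.8]
gripper_width: 52.6
gripper_force: 63.4
```

```bash
python3 -m handwheel '{"xyz":[[0,0,0.3],[0,0,0.5],[0,0,0.5]],"angular":[[0,0,0],[0,0,0],[0,0,0]],"hand":[0,0,0]}'
python3 -m handwheel '{"xyz":[[0,0,0],[0,0,0],[0,0,0],[0,0,0]],"angular":[[0,0,0],[0,0,0],[0,0,0],[0,0,0]],"hand":[0.8,1,1,1]}'
python3 -m handwheel '{"xyz":[[0,0,-20],[0,0,-60],[0,0,-100],[0,0,-130],[0,0,-130]],"angular":[[0,0,0],[0,0,0],[0,0,0],[0,0,0],[0,0,0]],"hand":[1,1,1,1,1]}'
python3 -m handwheel '{"xyz":[[0,0,0],[0,0,0]],"angular":[[0,0,0],[0,0,0]],"hand":[1,1]}'
python3 - <<'E'
from h import *
k,im=shot("wrist","w11"); k2,t=shot("top","t11")
cv2.imwrite("pics/w11c.png",np.hstack([cv2.resize(im[110:270,190:360],(480,452)),cv2.resize(t[140:240,110:240],(320,246))[:,:].repeat(1,0).copy() if 0 else cv2.copyMakeBorder(cv2.resize(t[130:260,110:240],(320,320)),0,132,0,0,0)]))
E
```

```text
clock: 29.0
eef_pos: [488.2, -48.8, 72.3]
eef_rot: [[0.898, 0.44, -0.0], [0.44, -0.898, 0.001], [0.0, -0.001, -1.0]]
force: [-1.8, 0.4, 6.9]
gripper_width: 52.7
gripper_force: 64.1
clock: 29.33
eef_pos: [488.0, -48.8, 71.7]
eef_rot: [[0.898, 0.44, -0.001], [0.44, -0.898, 0.001], [-0.0, -0.001, -1.0]]
force: [-0.1, 0.1, -1.1]
gripper_width: 85.6
gripper_force: 0.0
clock: 29.75
eef_pos: [491.9, -48.8, 207.9]
eef_rot: [[0.898, 0.44, 0.01], [0.44, -0.898, 0.0], [0.009, 0.004, -1.0]]
force: [0.8, -0.4, -0.6]
gripper_width: 85.6
gripper_force: 0.0
clock: 29.92
eef_pos: [487.6, -49.0, 201.2]
eef_rot: [[0.898, 0.44, -0.001], [0.44, -0.898, 0.001], [-0.001, -0.001, -1.0]]
force: [-1.0, 0.5, -0.2]
gripper_width: 85.3
gripper_force: 0.0
```

View pics/w11c.png

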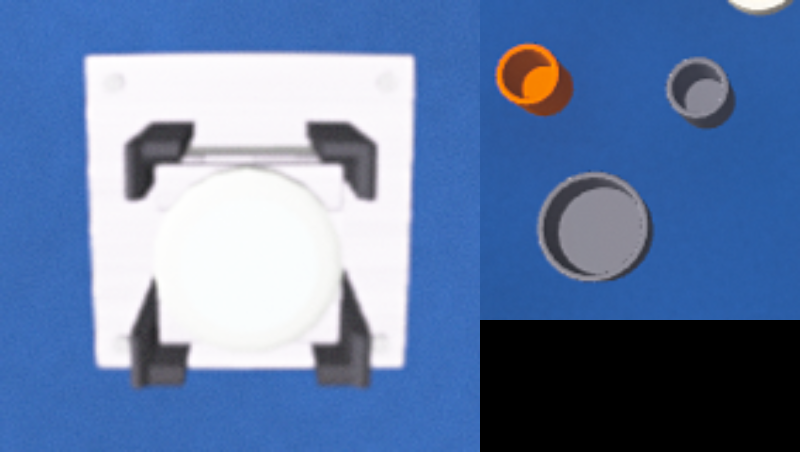

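The disc lies flat and centred on the stack at crop (248,258), so the stack is complete. The tub is at its original place, at crop (593,228). On to the tub.

```bash
python3 -c "
from h import *
go(467,334,230,-16)"
```

```text
at [487.  -48.9 200.3] J1,7 [ 0.27 -1.23] F [ 0.1 -0.1  0.3] w 85.2 t 30.0167 | rows needed 9.2
 call 1 xyz [50.2, -117.6, -9.7] ang [-0.001, 0.0, -0.279]
 call 2 xyz [80.6, -99.2, -9.8] ang [-0.001, 0.0, -0.279]
 call 3 xyz [104.8, -73.2, -9.9] ang [-0.001, 0.0, -0.279]
```

```bash
python3 -m handwheel '{"xyz":[[50,-118,-10],[50,-118,-10],[50,-118,-10],[50,-118,-10],[50,-118,-10]],"angular":[[0,0,-0.279],[0,0,-0.279],[0,0,-0.279],[0,0,-0.279],[0,0,-0.279]],"hand":[1,1,1,1,1]}'
python3 -m handwheel '{"xyz":[[81,-99,-10],[81,-99,-10],[81,-99,-10],[81,-99,-10],[81,-99,-10]],"angular":[[0,0,-0.279],[0,0,-0.279],[0,0,-0.279],[0,0,-0.279],[0,0,-0.279]],"hand":[1,1,1,1,1]}'
python3 -m handwheel '{"xyz":[[105,-73,-10],[105,-73,-10],[105,-73,-10],[105,-73,-10],[105,-73,-10]],"angular":[[0,0,-0.279],[0,0,-0.279],[0,0,-0.279],[0,0,-0.279],[0,0,-0.279]],"hand":[1,1,1,1,1]}'
python3 -m handwheel '{"xyz":[[0,0,0],[0,0,0],[0,0,0]],"angular":[[0,0,0],[0,0,0],[0,0,0]],"hand":[1,1,1]}'
cat > mg.py <<'E'
from h import *
import sys
z=float(sys.argv[1]); name=sys.argv[2]
k,im=shot("wrist",name); s=arm.observe(); print(s["eef_pos"].round(1),s["joint_pos"].round(2))
hsv=cv2.cvtColor(im,cv2.COLOR_BGR2HSV); m=cv2.inRange(hsv,(0,0,60),(180,95,255)); m=cv2.morphologyEx(m,cv2.MORPH_OPEN,np.ones((3,3)))
for c in cv2.findContours(m,cv2.RETR_EXTERNAL,cv2.CHAIN_APPROX_NONE)[0]:
    if cv2.contourArea(c)>1500:
        P=onplane(k,c[:,0],z); print(c[:,0].mean(0).round(),c[:,0].min(0),c[:,0].max(0),[np.round(q,1) for q in cv2.minEnclosingCircle(np.float32(P))],[np.round(q,1) for q in cv2.fitEllipse(np.float32(P))])
E
python3 mg.py 50 w12
```

```text
clock: 30.43
eef_pos: [480.2, 82.2, 211.0]
eef_rot: [[0.738, 0.675, -0.002], [0.675, -0.738, 0.002], [-0.0, -0.003, -1.0]]
force: [-0.2, -0.3, -0.6]
gripper_width: 85.4
gripper_force: 0.0
clock: 30.85
eef_pos: [474.2, 208.4, 221.1]
eef_rot: [[0.526, 0.85, -0.002], [0.85, -0.526, 0.001], [0.0, -0.002, -1.0]]
force: [-0.5, -1.0, -0.1]
gripper_width: 85.4
gripper_force: 0.0
clock: 31.27
eef_pos: [468.2, 334.9, 231.1]
eef_rot: [[0.274, 0.962, -0.002], [0.962, -0.274, 0.001], [-0.0, -0.002, -1.0]]
force: [0.7, -1.3, 0.2]
gripper_width: 85.8
gripper_force: 0.0
clock: 31.52
eef_pos: [469.3, 331.6, 231.5]
eef_rot: [[0.278, 0.96, -0.001], [0.96, -0.278, -0.001], [-0.001, -0.0, -1.0]]
force: [-0.4, 0.5, 0.0]
gripper_width: 85.5
gripper_force: 0.0
[469.2 332.1 231.7] [-0.22  0.38 -0.64  1.77  0.26  1.08 -1.23]
[456. 344.] [428 324] [484 360] [array([663.3,  50. ]), np.float64(61.6)] [array([654.5,  51.2]), array([ 59.8, 119.9]), np.float64(48.5)]
[103. 344.] [ 70 323] [131 360] [array([157.9, 194.1]), np.float64(65.5)] [array([164.8, 194.4]), array([ 58.5, 128.3]), np.float64(97.8)]
[422. 237.] [388 204] [456 272] [array([613.3, 234.8]), np.float64(50.4)] [array([613.4, 231.9]), array([ 67. , 102.8]), np.float64(37.4)]
[503. 236.] [474 202] [532 271] [array([732.3, 197.4]), np.float64(54.0)] [array([731.8, 196.2]), array([ 90.1, 107.3]), np.float64(49.2)]
[277. 180.] [221 125] [333 235] [array([470.9, 340. ]), np.float64(57.5)] [array([471. , 340.1]), array([113.5, 113.8]), np.float64(159.9)]
```

View pics/w12.png

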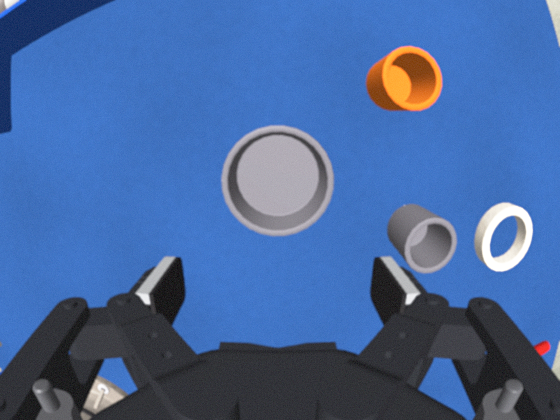

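The tub is at pixel (277,180), which gives centre (470.9,340) and rim radius 57.5. The orange cup (405,78) and grey cup (422,237) are clear of it. I'll pinch the tub's near wall.

```bash
python3 -c "
from h import *
go(419.7,354.8,90,-16)"
```

```text
at [469.2 332.1 231.7] J1,7 [-0.22 -1.23] F [0.2 0.2 0.2] w 85.7 t 31.5667 | rows needed 3.6
 call 1 xyz [8.1, -53.8, 141.7] ang [-0.0, 0.001, -0.002]
```

```bash
python3 -m handwheel '{"xyz":[[8,-30,20],[8,-54,50],[8,-54,90],[8,-54,130],[8,-54,142]],"angular":[[0,0,0],[0,0,0],[0,0,0],[0,0,0],[0,0,0]],"hand":[1,1,0.7,0.7,0.7]}'
python3 -m handwheel '{"xyz":[[0,0,0],[0,0,0],[0,0,0]],"angular":[[0,0,0],[0,0,0],[0,0,0]],"hand":[0.6,0.6,0.6]}'
python3 -c "
from h import *
go(419.7,354.8,30,-16)"
```

```text
clock: 31.98
eef_pos: [416.5, 353.4, 85.4]
eef_rot: [[0.275, 0.961, -0.006], [0.961, -0.275, -0.005], [-0.006, -0.004, -1.0]]
force: [-0.6, -1.8, -0.4]
gripper_width: 59.7
gripper_force: 0.0
clock: 32.23
eef_pos: [420.1, 358.1, 92.3]
eef_rot: [[0.275, 0.961, 0.002], [0.961, -0.276, 0.003], [0.004, 0.001, -1.0]]
force: [-0.0, 0.4, -0.2]
gripper_width: 51.1
gripper_force: 0.0
at [420.1 358.1  92.3] J1,7 [-0.35 -1.45] F [-0.   0.4 -0.2] w 51.1 t 32.2333 | rows needed 1.5
 call 1 xyz [-3.5, 0.5, 62.3] ang [0.001, -0.004, 0.0]
```

```bash
python3 -m handwheel '{"xyz":[[-3,0.5,20],[-3,0.5,40],[-3,0.5,55],[-3,0.5,62],[-3,0.5,62]],"angular":[[0,0,0],[0,0,0],[0,0,0],[0,0,0],[0,0,0]],"hand":[0.6,0.6,0.6,0.6,0.6]}'
python3 -m handwheel '{"xyz":[[0,0,0],[0,0,0],[0,0,0]],"angular":[[0,0,0],[0,0,0],[0,0,0]],"hand":[0.6,0.6,0.6]}'
python3 -m handwheel '{"xyz":[[0,0,0],[0,0,0],[0,0,0],[0,0,0],[0,0,0]],"angular":[[0,0,0],[0,0,0],[0,0,0],[0,0,0],[0,0,0]],"hand":[0,0,0,0,0]}'
python3 -m handwheel '{"xyz":[[0,0,0],[0,0,0],[0,0,0],[0,0,0],[0,0,0]],"angular":[[0,0,0],[0,0,0],[0,0,0],[0,0,0],[0,0,0]],"hand":[0,0,0,0,0]}'
```

```text
clock: 32.65
eef_pos: [418.7, 354.3, 28.6]
eef_rot: [[0.275, 0.961, 0.0], [0.961, -0.275, 0.001], [0.001, -0.0, -1.0]]
force: [-0.1, -0.2, 0.1]
gripper_width: 51.3
gripper_force: 0.0
clock: 32.9
eef_pos: [419.0, 354.9, 29.5]
eef_rot: [[0.275, 0.962, 0.001], [0.962, -0.275, 0.002], [0.003, 0.001, -1.0]]
force: [0.5, 0.4, -1.2]
gripper_width: 51.2
gripper_force: 0.0
clock: 33.32
eef_pos: [418.7, 353.6, 28.8]
eef_rot: [[0.276, 0.961, 0.0], [0.961, -0.276, -0.0], [-0.0, 0.001, -1.0]]
force: [-2.4, -3.8, 8.9]
gripper_width: 7.0
gripper_force: 58.1
clock: 33.73
eef_pos: [418.8, 353.6, 28.9]
eef_rot: [[0.276, 0.961, 0.001], [0.961, -0.276, -0.0], [-0.0, 0.001, -1.0]]
force: [-1.7, -2.6, 9.4]
gripper_width: 6.7
gripper_force: 58.1
```

```bash
python3 -m handwheel '{"xyz":[[0,0,-10],[0,0,-30],[0,0,-70],[0,0,-110],[0,0,-150]],"angular":[[0,0,0],[0,0,0],[0,0,0],[0,0,0],[0,0,0]],"hand":[0,0,0,0,0]}'
python3 -m handwheel '{"xyz":[[0,0,-10],[0,0,-10]],"angular":[[0,0,0],[0,0,0]],"hand":[0,0]}'
python3 - <<'E'
from h import *
k,im=shot("wrist","w13")
go(470,0,190,-16)
s=arm.observe(); z=s["eef_pos"][2]+21
m=cv2.inRange(cv2.cvtColor(im,cv2.COLOR_BGR2HSV),(0,0,60),(180,95,255))
for c in cv2.findContours(m,0,1)[0]:
    if cv2.contourArea(c)>4000:
        c=c[:,0];P=np.c_[onplane(k,c,z),np.full(len(c),z)];T=(P-s["eef_pos"])@s["eef_rot"]; print(c.min(0),c.max(0),T[:,:2].min(0),T[:,:2].max(0),cv2.fitEllipse(np.float32(T[:,:2])))
E
```

```text
clock: 34.15
eef_pos: [417.2, 353.8, 179.7]
eef_rot: [[0.273, 0.962, -0.002], [0.962, -0.273, 0.0], [-0.0, -0.002, -1.0]]
force: [1.3, 0.8, -0.9]
gripper_width: 6.2
gripper_force: 59.6
clock: 34.32
eef_pos: [419.5, 355.9, 192.0]
eef_rot: [[0.274, 0.962, 0.005], [0.962, -0.274, 0.005], [0.006, 0.003, -1.0]]
force: [0.3, -0.5, -2.0]
gripper_width: 6.4
gripper_force: 59.6
at [418.6 354.5 189.3] J1,7 [-0.29 -1.35] F [ 0.4 -0.4 -2.6] w 6.4 t 34.3667 | rows needed 8.6
 call 1 xyz [-163.4, 73.4, -0.7] ang [0.0, -0.001, 0.001]
 call 2 xyz [-163.3, 73.5, -0.5] ang [0.0, -0.001, 0.001]
[342 298] [537 419] [-122.39944242   28.89529579] [ -5.82718681 188.50682127] ((-71.09349060058594, 110.84767150878906), (42.45103073120117, 187.36761474609375), 33.51156234741211)
[238 140] [509 339] [-29.45208097 -16.80585886] [ 63.27199791 117.77333661] ((16.710830688476562, 49.92232894897461), (91.70570373535156, 124.59761810302734), 0.7419002056121826)
```

View pics/w13.png

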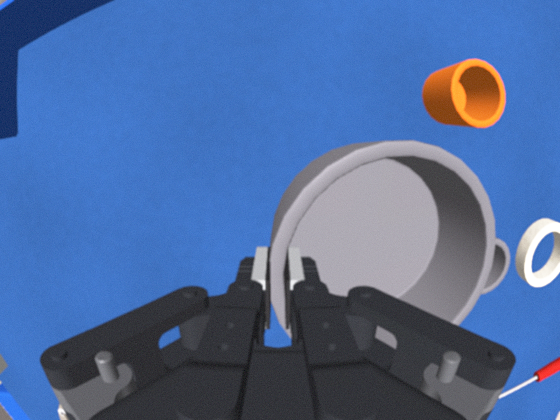

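The tub hangs from its near wall and its rim looks level, centred around (390,245). The grey cup peeks out behind it at (500,265). I'll recheck the dish's position from the top camera.

```bash
python3 - <<'E'
from h import *
k=cam("top")
for f in("top0","t11"):
    hsv=cv2.cvtColor(cv2.imread(f"pics/{f}.png"),cv2.COLOR_BGR2HSV)
    m=cv2.inRange(hsv,(0,0,50),(180,110,255)); m=cv2.morphologyEx(m,cv2.MORPH_OPEN,np.ones((3,3)))
    for c in cv2.findContours(m,0,1)[0]:
        u=c[:,0].mean(0)
        if 390<u[0]<450 and 195<u[1]<250:
            P=np.float32(onplane(k,c[:,0],35)); print(f,u,cv2.minEnclosingCircle(P),cv2.fitEllipse(P))
# same via w1
s=np.array([473.52,-343.75,201.23]);R=np.array([[.894,.447,0],[.447,-.894,0],[0,0,-1.]])
kw=cam("wrist");so=arm.observe();M=so["eef_rot"].T
kw["C"]=s+R@(M@(kw["C"]-so["eef_pos"]));kw["R"]=(R@(M@kw["R"].T)).T
hsv=cv2.cvtColor(cv2.imread("pics/w1.png"),cv2.COLOR_BGR2HSV)
m=cv2.inRange(hsv,(0,0,60),(180,95,255)); m=cv2.morphologyEx(m,cv2.MORPH_OPEN,np.ones((3,3)))
for c in cv2.findContours(m,0,1)[0]:
    if cv2.contourArea(c)>9000:
        P=np.float32(onplane(kw,c[:,0],35)); print("w1",c[:,0].mean(0),cv2.minEnclosingCircle(P),cv2.fitEllipse(P))
E
python3 -m handwheel '{"xyz":[[-163,73,0],[-163,73,0],[-163,73,0],[-163,73,0],[-163,73,0]],"angular":[[0,0,0],[0,0,0],[0,0,0],[0,0,0],[0,0,0]],"hand":[0,0,0,0,0]}'
python3 -m handwheel '{"xyz":[[-163,73,0],[-163,73,0],[-163,73,0],[-163,73,0],[-163,73,0]],"angular":[[0,0,0],[0,0,0],[0,0,0],[0,0,0],[0,0,0]],"hand":[0,0,0,0,0]}'
python3 -c "
from h import *
go(425,-330,190,-16)"
```

```text
top0 [420.03296703 222.32417582] ((469.3985595703125, -344.9382629394531), 85.46898651123047) ((469.4945983886719, -345.5352478027344), (166.4080352783203, 167.96788024902344), 17.498735427856445)
t11 [420.02197802 222.32417582] ((469.2811279296875, -344.78387451171875), 85.62599182128906) ((469.478515625, -345.4828796386719), (166.35693359375, 168.1340789794922), 17.635412216186523)
w1 [278.58438819 192.37763713] ((470.880126953125, -345.82977294921875), 84.1873550415039) ((470.99468994140625, -345.9457092285156), (166.71102905273438, 166.9427490234375), 144.86587524414062)
clock: 34.78
eef_pos: [442.7, 169.0, 184.9]
eef_rot: [[0.281, 0.96, -0.006], [0.96, -0.281, -0.005], [-0.007, -0.004, -1.0]]
force: [-0.6, -0.2, -2.8]
gripper_width: 5.6
gripper_force: 60.9
clock: 35.2
eef_pos: [467.5, -7.0, 185.2]
eef_rot: [[0.282, 0.959, -0.006], [0.959, -0.282, -0.002], [-0.003, -0.005, -1.0]]
force: [0.1, -0.1, -2.5]
gripper_width: 5.9
gripper_force: 60.9
at [467.5  -7.  185.2] J1,7 [ 0.35 -0.55] F [ 0.1 -0.1 -2.5] w 5.9 t 35.2 | rows needed 7.8
 call 1 xyz [-160.9, 25.2, -2.0] ang [-0.002, 0.002, -0.003]
 call 2 xyz [-161.0, 24.6, -2.2] ang [-0.002, 0.002, -0.003]
```

```bash
python3 -m handwheel '{"xyz":[[-161,25,0],[-161,25,0],[-161,25,0],[-161,25,0],[-161,25,0]],"angular":[[0,0,0],[0,0,0],[0,0,0],[0,0,0],[0,0,0]],"hand":[0,0,0,0,0]}'
python3 -m handwheel '{"xyz":[[-161,25,10],[-161,25,10],[-161,25,10],[-161,25,10],[-161,25,10]],"angular":[[0,0,0],[0,0,0],[0,0,0],[0,0,0],[0,0,0]],"hand":[0,0,0,0,0]}'
python3 -m handwheel '{"xyz":[[0,0,0],[0,0,0],[0,0,0]],"angular":[[0,0,0],[0,0,0],[0,0,0]],"hand":[0,0,0]}'
python3 -c "
from h import *
print(arm.observe()['joint_pos'].round(2))
go(419.3,-330.9,80,-16)"
```

```text
clock: 35.62
eef_pos: [445.2, -169.3, 185.0]
eef_rot: [[0.285, 0.958, -0.006], [0.959, -0.285, -0.001], [-0.003, -0.006, -1.0]]
force: [0.4, -0.0, -1.7]
gripper_width: 5.9
gripper_force: 60.9
clock: 36.03
eef_pos: [424.4, -330.7, 174.5]
eef_rot: [[0.285, 0.959, -0.005], [0.959, -0.285, -0.0], [-0.002, -0.005, -1.0]]
force: [0.5, -0.9, -0.5]
gripper_width: 6.4
gripper_force: 61.0
clock: 36.28
eef_pos: [428.8, -320.7, 176.4]
eef_rot: [[0.272, 0.962, -0.002], [0.962, -0.272, 0.003], [0.002, -0.003, -1.0]]
force: [-0.5, 0.2, -0.4]
gripper_width: 6.2
gripper_force: 60.8
[ 0.81  0.34 -0.34  1.92  0.14  0.91  0.12]
at [ 428.8 -320.7  176.4] J1,7 [0.81 0.12] F [-0.5  0.2 -0.4] w 6.2 t 36.2833 | rows needed 2.3
 call 1 xyz [-12.6, -6.1, 96.4] ang [-0.003, -0.002, 0.004]
```

```bash
python3 -m handwheel '{"xyz":[[-12.6,-6,30],[-12.6,-6,60],[-12.6,-6,85],[-12.6,-6,96],[-12.6,-6,96]],"angular":[[0,0,0],[0,0,0],[0,0,0],[0,0,0],[0,0,0]],"hand":[0,0,0,0,0]}'
python3 -m handwheel '{"xyz":[[0,0,0],[0,0,0],[0,0,0]],"angular":[[0,0,0],[0,0,0],[0,0,0]],"hand":[0,0,0]}'
python3 - <<'E'
from h import *
go(419.3,-330.9,37,-16)
k,im=shot("wrist","w14")
E
```

```text
clock: 36.7
eef_pos: [418.5, -330.6, 79.2]
eef_rot: [[0.272, 0.962, -0.005], [0.962, -0.272, 0.004], [0.003, -0.006, -1.0]]
force: [0.3, 0.3, -1.4]
gripper_width: 5.9
gripper_force: 60.8
clock: 36.95
eef_pos: [420.9, -333.6, 83.2]
eef_rot: [[0.274, 0.962, 0.002], [0.962, -0.274, -0.001], [-0.0, 0.002, -1.0]]
force: [0.5, -0.6, -0.5]
gripper_width: 6.0
gripper_force: 60.8
at [ 420.9 -333.6   83.2] J1,7 [0.8  0.09] F [ 0.5 -0.6 -0.5] w 6.0 t 36.95 | rows needed 1.1
 call 1 xyz [2.2, -2.4, 46.2] ang [0.002, 0.0, 0.002]
```

View pics/w14.png

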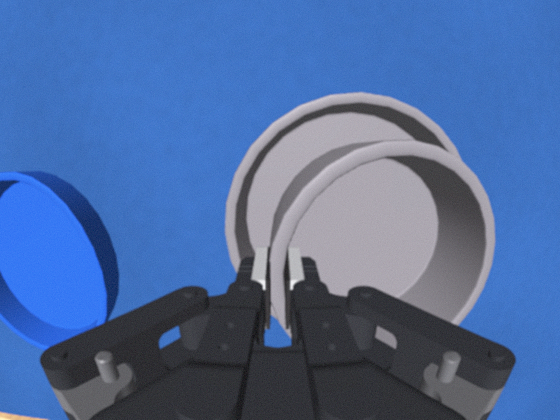

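The tub hangs over the dish with its rim's right edge at (495,240). The dish's left edge is at (227,220) and its top at (355,94). I'll check this against the predicted outlines.

Run:
```python
from h import *
k=cam("wrist"); s=arm.observe(); a=np.linspace(0,2*np.pi,721); o=np.c_[np.cos(a),np.sin(a),0*a]
def ext(c,r): q=proj(k,np.array(c)+r*o); print(np.round(c,1),"left",q[q[:,0].argmin()].round(),"right",q[q[:,0].argmax()].round(),"top",q[q[:,1].argmin()].round())
ext([470.5,-345.7,35],85)
for dx in(0,4,8):
  for dz in (21,):
    ext(s["eef_pos"]+s["eef_rot"]@[dx,53.3,-dz],58)
print(s["eef_pos"])
```

```text
[ 470.5 -345.7   35. ] left [223. 224.] right [474. 208.] top [357.  91.]
[ 472.  -348.3  104.2] left [268. 287.] right [506. 245.] top [409. 150.]
[ 473.1 -344.4  104.2] left [268. 278.] right [507. 238.] top [408. 139.]
[ 474.1 -340.6  104.2] left [268. 269.] right [509. 232.] top [407. 129.]
[ 420.73700682 -333.69052752   83.09339453]
```

```bash
python3 -m handwheel '{"xyz":[[-1,-1.5,10],[-1,-1.5,20],[-1,-1.5,30],[-1,-1.5,36],[-1,-1.5,40]],"angular":[[0,0,0],[0,0,0],[0,0,0],[0,0,0],[0,0,0]],"hand":[0,0,0,0,0]}'
python3 -m handwheel '{"xyz":[[0,0,0],[0,0,0],[0,0,0]],"angular":[[0,0,0],[0,0,0],[0,0,0]],"hand":[0,0,0]}'
python3 -m handwheel '{"xyz":[[0,0,2],[0,0,4],[0,0,6],[0,0,6]],"angular":[[0,0,0],[0,0,0],[0,0,0],[0,0,0]],"hand":[0,0,0,0]}'
```

```text
clock: 37.42
eef_pos: [416.9, -333.2, 40.0]
eef_rot: [[0.274, 0.962, -0.003], [0.962, -0.274, 0.002], [0.001, -0.003, -1.0]]
force: [-3.8, 0.7, 4.9]
gripper_width: 6.2
gripper_force: 64.6
clock: 37.67
eef_pos: [418.2, -333.8, 41.7]
eef_rot: [[0.274, 0.962, 0.0], [0.962, -0.274, 0.001], [0.001, -0.0, -1.0]]
force: [0.2, 0.5, -1.8]
gripper_width: 6.1
gripper_force: 60.9
clock: 38.0
eef_pos: [417.4, -334.3, 36.2]
eef_rot: [[0.275, 0.961, -0.001], [0.961, -0.275, 0.0], [-0.0, -0.001, -1.0]]
force: [-6.7, 1.5, 11.6]
gripper_width: 6.4
gripper_force: 76.7
```

```bash
python3 -m handwheel '{"xyz":[[0,0,0.8],[0,0,0.8],[0,0,0.8]],"angular":[[0,0,0],[0,0,0],[0,0,0]],"hand":[0,0,0]}'
python3 -m handwheel '{"xyz":[[0,0,-0.5],[0,0,-1],[0,0,-1],[0,0,-1]],"angular":[[0,0,0],[0,0,0],[0,0,0],[0,0,0]],"hand":[0.35,0.35,0.35,0.35]}'
python3 -m handwheel '{"xyz":[[0,0,-20],[0,0,-60],[0,0,-100],[0,0,-140],[0,0,-160]],"angular":[[0,0,0],[0,0,0],[0,0,0],[0,0,0],[0,0,0]],"hand":[0.35,0.35,0.35,0.35,0.35]}'
python3 - <<'E'
from h import *
go(465,-200,200,-16)
k=cam("top"); hsv=cv2.cvtColor(arm.capture("top"),cv2.COLOR_BGR2HSV)
m=cv2.inRange(hsv,(0,0,50),(180,110,255)); m=cv2.morphologyEx(m,cv2.MORPH_OPEN,np.ones((3,3)))
for c in cv2.findContours(m,0,1)[0]:
    u=c[:,0].mean(0)
    if cv2.contourArea(c)>300 and 150<u[0]<260 and 130<u[1]<200:
        P=np.float32(onplane(k,c[:,0],70)); print(u,cv2.minEnclosingCircle(P),sq(P))
E
```

```text
clock: 38.25
eef_pos: [417.4, -334.4, 35.8]
eef_rot: [[0.275, 0.961, -0.001], [0.961, -0.275, -0.0], [-0.0, -0.001, -1.0]]
force: [-7.7, 1.6, 13.2]
gripper_width: 6.1
gripper_force: 78.2
clock: 38.58
eef_pos: [418.2, -333.8, 35.7]
eef_rot: [[0.274, 0.962, 0.0], [0.962, -0.274, 0.001], [0.001, -0.0, -1.0]]
force: [0.4, -0.3, -0.7]
gripper_width: 29.9
gripper_force: 0.0
clock: 39.0
eef_pos: [419.8, -334.8, 200.4]
eef_rot: [[0.274, 0.962, 0.005], [0.962, -0.274, -0.003], [-0.001, 0.005, -1.0]]
force: [-0.2, 0.4, -0.4]
gripper_width: 29.7
gripper_force: 0.0
at [ 419.8 -334.8  200.4] J1,7 [0.84 0.16] F [-0.2  0.4 -0.4] w 29.7 t 39.0 | rows needed 3.4
 call 1 xyz [142.0, 6.5, 0.3] ang [0.005, 0.001, 0.001]
[199.22368421 167.        ] ((607.0625610351562, 225.85040283203125), 39.5699462890625) (array([607.5, 225.2]), 76.5, 63.5, 45.2)
```

```bash
python3 -m handwheel '{"xyz":[[3,53,0],[3,53,0],[3,53,0],[3,53,0]],"angular":[[0,0,0],[0,0,0],[0,0,0],[0,0,0]],"hand":[1,1,1,1]}'
python3 -m handwheel '{"xyz":[[0,0,0],[0,0,0],[0,0,0]],"angular":[[0,0,0],[0,0,0],[0,0,0]],"hand":[1,1,1]}'
cat > chk.py <<'E'
from h import *
k,im=shot("wrist","chk"); print(arm.observe()["eef_pos"].round(1))
g=cv2.medianBlur(cv2.cvtColor(im,cv2.COLOR_BGR2GRAY),3)
for lo,hi,z in((22,45,82),(48,62,56),(62,74,56),(75,95,35)):
    c=cv2.HoughCircles(g,cv2.HOUGH_GRADIENT,1,12,param1=60,param2=18,minRadius=lo,maxRadius=hi)
    if c is None: print(lo,None); continue
    for u,v,r in c[0][:4]:
        a=np.linspace(0,6.283,73); P=np.float32(onplane(k,np.c_[u+r*np.cos(a),v+r*np.sin(a)],z)); (e,ax,_)=cv2.fitEllipse(P)
        print(z,(u,v,r),"->",np.round(e,1),np.round(ax,1))
hsv=cv2.cvtColor(im,cv2.COLOR_BGR2HSV); m=cv2.inRange(hsv,(0,0,60),(180,95,255)); m=cv2.morphologyEx(m,cv2.MORPH_OPEN,np.ones((3,3)))
for c in cv2.findContours(m,0,1)[0]:
    if cv2.contourArea(c)>9000: P=np.float32(onplane(k,c[:,0],35)); print("dish outline",cv2.fitEllipse(P))
E
python3 chk.py
```

```text
clock: 39.38
eef_pos: [469.6, -345.0, 194.8]
eef_rot: [[0.274, 0.962, -0.002], [0.962, -0.274, 0.002], [0.001, -0.002, -1.0]]
force: [-0.1, 0.6, -0.3]
gripper_width: 76.7
gripper_force: 0.0
clock: 39.63
eef_pos: [468.7, -345.6, 195.5]
eef_rot: [[0.275, 0.961, -0.001], [0.961, -0.275, 0.001], [0.001, -0.002, -1.0]]
force: [-0.4, -0.5, 0.4]
gripper_width: 85.5
gripper_force: 0.0
[ 468.9 -345.6  195.6]
82 (np.float32(276.5), np.float32(188.5), np.float32(44.4)) -> [ 471.2 -331.3] [71.3 72.7]
82 (np.float32(83.5), np.float32(235.5), np.float32(42.2)) -> [ 278.1 -321.9] [ 81.5 110.3]
82 (np.float32(65.5), np.float32(202.5), np.float32(36.6)) -> [ 273.  -285.4] [70.2 96.2]
82 (np.float32(267.5), np.float32(180.5), np.float32(44.4)) -> [ 466.1 -322.9] [71.  72.1]
56 (np.float32(276.5), np.float32(195.5), np.float32(61.4)) -> [ 467.6 -343.5] [109.9 112.6]
56 (np.float32(261.5), np.float32(185.5), np.float32(61.4)) -> [ 457.1 -330.8] [109.3 111.4]
56 (np.float32(63.5), np.float32(210.5), np.float32(51.0)) -> [ 239.3 -293. ] [109.8 153.3]
56 (np.float32(288.5), np.float32(184.5), np.float32(61
[... 195 characters left out ...]
 461.  -336.3] [121.4 124. ]
56 (np.float32(270.5), np.float32(201.5), np.float32(64.6)) -> [ 460.6 -347.7] [116.3 119.8]
56 (np.float32(292.5), np.float32(185.5), np.float32(73.4)) -> [ 484.2 -339.5] [131.3 133.9]
35 (np.float32(278.5), np.float32(189.5), np.float32(78.2)) -> [ 469.4 -344.3] [151.  154.2]
35 (np.float32(92.5), np.float32(213.5), np.float32(79.9)) -> [ 249.4 -310. ] [180.7 235.3]
35 (np.float32(283.5), np.float32(175.5), np.float32(76.7)) -> [ 478.1 -331.8] [146.6 148.8]
35 (np.float32(271.5), np.float32(175.5), np.float32(81.2)) -> [ 466.5 -328.8] [155.6 157.9]
dish outline ((470.6502990722656, -344.74688720703125), (166.621826171875, 166.97650146484375), 174.5437774658203)
```

```bash
cat > rim.py <<'E'
from h import *
import sys
def rim(k,g,c,z,r0,r1):
    c=np.array(c,float); A=np.radians(np.arange(0,360,10)); Rr=np.arange(r0-15,r1+15,0.5)
    for _ in range(3):
        pts=[]; rs=[]
        for a in A:
            d=np.array([np.cos(a),np.sin(a)]); q=np.float32(proj(k,np.c_[c+Rr[:,None]*d,np.full(len(Rr),z)]))
            v=cv2.remap(g,q[:,:1],q[:,1:],1).ravel().astype(float)
            w=int((r1-r0)/.5); s=np.convolve(v,np.ones(w)/w,"same")-0.5*(np.convolve(v,np.r_[np.ones(8)/8,np.zeros(w),np.ones(8)/8],"same"))
            i=s[12:-12].argmax()+12; rs.append(Rr[i]); pts.append(c+Rr[i]*d)
        rs=np.array(rs); med=np.median(rs)
        M=np.c_[np.cos(A),np.sin(A),np.ones(len(A))]; ok=np.ones(len(A),bool)
        for _ in range(4):
            x=np.linalg.lstsq(M[ok],rs[ok],rcond=None)[0]; res=abs(rs-M@x); ok=res<max(1.5,2*np.median(res))
        c=c+x[:2]
    print("z",z,"centre",c.round(1),"r",x[2].round(1),"(expect",(r0+r1)/2,") inliers",ok.sum(),"resid",res[ok].mean().round(2))
    return c
if __name__=="__main__":
    k,im=shot("wrist","rim"); g=cv2.cvtColor(im,cv2.COLOR_BGR2GRAY)
    for s in sys.argv[1:]:
        x,y,z,a,b=map(float,s.split(",")); rim(k,g,(x,y),z,a,b)
E
python3 rim.py 469,-345,56,51,58 470.6,-344.7,35,78,85
```

```text
z 56.0 centre [ 465.1 -357.7] r 56.7 (expect 54.5 ) inliers 24 resid 2.72
z 35.0 centre [ 470.6 -344.5] r 80.8 (expect 81.5 ) inliers 36 resid 0.23
```

Run:
```python
from h import *
k=cam("wrist"); g=cv2.cvtColor(cv2.imread("pics/rim.png"),cv2.COLOR_BGR2GRAY)
Rr=np.arange(40,88,2); print("r ",*Rr)
for a in range(0,360,30):
    d=np.array([np.cos(np.radians(a)),np.sin(np.radians(a))]); q=np.float32(proj(k,np.c_[np.array([469,-345])+Rr[:,None]*d,np.full(len(Rr),56)]))
    print(a,*cv2.remap(g,q[:,:1],q[:,1:],1).ravel())
```

```text
r  40 42 44 46 48 50 52 54 56 58 60 62 64 66 68 70 72 74 76 78 80 82 84 86
0 168 117 88 84 77 120 168 170 162 168 171 171 168 121 90 88 89 100 160 167 157 115 104 107
30 174 170 170 126 65 95 159 173 166 164 177 172 173 173 172 131 66 67 86 162 173 159 108 108
60 174 171 175 171 154 80 139 172 182 171 172 174 176 176 174 176 123 66 69 144 173 180 124 106
90 173 173 173 171 158 84 135 171 191 172 175 174 176 175 176 159 80 65 101 166 187 164 112 110
120 170 169 172 143 73 68 125 167 178 174 170 171 175 165 100 68 65 107 163 181 149 109 110 109
150 173 145 72 69 70 71 133 169 171 168 172 124 70 71 72 71 133 170 171 128 110 113 113 110
180 85 83 84 82 79 91 154 172 165 113 87 86 86 88 106 161 170 151 115 106 108 112 107 110
210 110 114 111 111 110 127 171 173 156 119 116 117 115 128 168 170 156 113 109 105 105 104 108 110
240 130 128 130 130 130 152 179 169 151 136 134 134 134 151 178 171 146 111 108 107 109 110 108 109
270 136 136 141 135 140 165 179 165 148 144 145 145 143 146 171 177 164 125 107 110 107 111 109 109
300 129 130 132 132 130 163 174 163 149 139 140 140 137 137 137 170 175 157 125 108 110 113 114 112
330 116 113 112 109 106 139 171 165 157 170 161 126 124 119 119 119 145 172 166 129 108 112 114 110
```

The tub's rim comes out as a clean 51 mm circle centred near (468.6,-344.2). It is level and concentric with the dish at (470.6,-344.5). Now the cup.

```bash
python3 -c "
from h import *
go(608,228,215,-16,4)"
```

```text
at [ 469.1 -345.6  195.7] J1,7 [0.8  0.12] F [-0.6 -0.4 -0.1] w 84.9 t 39.7333 | rows needed 14.2
 call 1 xyz [147.4, -6.0, -4.7] ang [-0.0, -0.0, 0.0]
 call 2 xyz [147.4, -6.1, -4.8] ang [-0.0, -0.0, 0.0]
 call 3 xyz [147.4, -6.1, -4.8] ang [-0.0, -0.0, 0.0]
 call 4 xyz [147.4, -6.1, -4.8] ang [-0.0, -0.0, 0.0]
```

```bash
for i in 1 2 3; do :; done
python3 -m handwheel '{"xyz":[[197,-8,-5],[197,-8,-5],[197,-8,-5],[197,-8,-5],[197,-8,-5]],"angular":[[0,0,0],[0,0,0],[0,0,0],[0,0,0],[0,0,0]],"hand":[1,1,1,1,1]}'
python3 -m handwheel '{"xyz":[[197,-8,-5],[197,-8,-5],[197,-8,-5],[197,-8,-5],[197,-8,-5]],"angular":[[0,0,0],[0,0,0],[0,0,0],[0,0,0],[0,0,0]],"hand":[1,1,1,1,1]}'
python3 -m handwheel '{"xyz":[[197,-8,-5],[197,-8,-5],[197,-8,-5],[197,-8,-5],[197,-8,-5]],"angular":[[0,0,0],[0,0,0],[0,0,0],[0,0,0],[0,0,0]],"hand":[1,1,1,1,1]}'
python3 -m handwheel '{"xyz":[[0,0,0],[0,0,0],[0,0,0]],"angular":[[0,0,0],[0,0,0],[0,0,0]],"hand":[1,1,1]}'
python3 mg.py 70 w15
python3 - <<'E'
from h import *
from rim import rim
k=cam("wrist"); g=cv2.cvtColor(cv2.imread("pics/w15.png"),cv2.COLOR_BGR2GRAY)
c=rim(k,g,(608,228),70,26,33)
Rr=np.arange(18,44,2); print("r ",*Rr)
for a in range(0,360,45):
    d=np.array([np.cos(np.radians(a)),np.sin(np.radians(a))]); q=np.float32(proj(k,np.c_[c+Rr[:,None]*d,np.full(len(Rr),70)]))
    print(a,*cv2.remap(g,q[:,:1],q[:,1:],1).ravel())
E
```

```text
clock: 40.15
eef_pos: [516.5, -150.0, 201.4]
eef_rot: [[0.272, 0.962, 0.001], [0.962, -0.272, 0.002], [0.002, 0.0, -1.0]]
force: [1.1, 0.4, 0.5]
gripper_width: 85.5
gripper_force: 0.0
clock: 40.57
eef_pos: [562.7, 41.8, 206.6]
eef_rot: [[0.272, 0.962, 0.001], [0.962, -0.272, 0.002], [0.002, 0.0, -1.0]]
force: [0.3, 1.1, 0.6]
gripper_width: 84.9
gripper_force: 0.0
clock: 40.98
eef_pos: [608.6, 233.5, 211.5]
eef_rot: [[0.272, 0.962, -0.0], [0.962, -0.272, 0.003], [0.003, -0.001, -1.0]]
force: [0.3, -0.4, -0.3]
gripper_width: 85.3
gripper_force: 0.0
clock: 41.23
eef_pos: [608.8, 228.3, 210.8]
eef_rot: [[0.275, 0.961, -0.001], [0.961, -0.275, -0.0], [-0.001, -0.001, -1.0]]
force: [-0.6, -0.0, -0.6]
gripper_width: 85.5
gripper_force: 0.0
[609.  227.4 210.9] [-0.09  0.51 -0.51  1.61  0.27  1.1  -0.95]
[456. 344.] [428 324] [484 360] [array([783.5,  -8.3]), np.float64(54.6)] [array([773.7,  -8.3]), array([ 52. , 106.9]), np.float64(48.5)]
[104. 344.] [ 71 324] [131 360] [array([337.5, 114.4]), np.float64(55.5)] [array([344.9, 114.2]), array([ 53.7, 109.4]), np.float64(95.6)]
[416. 197.] [37
[... 248 characters left out ...]
t64(168.9)]
[539. 155.] [494   0] [559 331] [array([945.2, 166.8]), np.float64(217.1)] [array([925.2, 236.6]), array([ 97.1, 586.6]), np.float64(176.9)]
z 70 centre [611.4 223.6] r 23.2 (expect 29.5 ) inliers 24 resid 1.0
r  18 20 22 24 26 28 30 32 34 36 38 40 42
0 116 114 107 97 93 136 171 168 145 107 107 107 108
45 173 173 174 173 172 172 173 153 158 173 172 121 110
90 173 170 168 171 172 169 170 151 159 178 190 137 122
135 159 112 73 68 67 131 168 175 149 104 107 107 105
180 98 93 126 169 169 144 106 107 107 106 106 106 106
225 133 172 176 158 116 105 107 108 105 105 103 104 106
270 143 183 174 158 119 104 108 105 107 107 110 108 112
315 125 124 146 179 167 146 112 108 108 107 108 106 112
```

The grey cup shows at pixel (283,192), which gives rim diameter about 66 at (614.4,232). The mask keeps only low saturation, so it can't be the orange one. I'll grasp it.

```bash
python3 -c "
from h import *
go(614.4,232,85,-16)"
```

```text
at [609.  227.4 210.9] J1,7 [-0.09 -0.95] F [-0.5 -0.7 -0.2] w 85.3 t 41.2833 | rows needed 3.0
 call 1 xyz [6.1, 4.0, 125.9] ang [-0.001, 0.001, -0.001]
```

```bash
python3 -m handwheel '{"xyz":[[6,4,40],[6,4,80],[6,4,110],[6,4,122],[6,4,122]],"angular":[[0,0,0],[0,0,0],[0,0,0],[0,0,0],[0,0,0]],"hand":[1,1,1,1,1]}'
python3 -m handwheel '{"xyz":[[0,0,0],[0,0,0],[0,0,0]],"angular":[[0,0,0],[0,0,0],[0,0,0]],"hand":[1,1,1]}'
python3 -c "
from h import *
go(614.4,232,44,-16)"
```

```text
clock: 41.7
eef_pos: [612.6, 231.1, 86.0]
eef_rot: [[0.276, 0.961, -0.006], [0.961, -0.276, -0.002], [-0.004, -0.005, -1.0]]
force: [0.1, 0.5, 0.0]
gripper_width: 85.1
gripper_force: 0.0
clock: 41.95
eef_pos: [615.9, 234.6, 91.8]
eef_rot: [[0.275, 0.961, 0.003], [0.961, -0.275, 0.002], [0.003, 0.003, -1.0]]
force: [0.4, 0.4, 0.2]
gripper_width: 85.3
gripper_force: 0.0
at [615.9 234.6  91.8] J1,7 [-0.13 -1.02] F [0.4 0.4 0.2] w 85.3 t 41.95 | rows needed 1.1
 call 1 xyz [-3.1, -0.8, 47.8] ang [0.003, -0.003, 0.001]
```

```bash
python3 -m handwheel '{"xyz":[[-3,-0.8,10],[-3,-0.8,20],[-3,-0.8,30],[-3,-0.8,40],[-3,-0.8,47]],"angular":[[0,0,0],[0,0,0],[0,0,0],[0,0,0],[0,0,0]],"hand":[1,1,1,1,1]}'
python3 -m handwheel '{"xyz":[[0,0,0],[0,0,0],[0,0,0]],"angular":[[0,0,0],[0,0,0],[0,0,0]],"hand":[1,1,1]}'
python3 -m handwheel '{"xyz":[[0,0,0],[0,0,0],[0,0,0],[0,0,0],[0,0,0]],"angular":[[0,0,0],[0,0,0],[0,0,0],[0,0,0],[0,0,0]],"hand":[0,0,0,0,0]}'
python3 -m handwheel '{"xyz":[[0,0,0],[0,0,0],[0,0,0]],"angular":[[0,0,0],[0,0,0],[0,0,0]],"hand":[0,0,0]}'
```

```text
clock: 42.37
eef_pos: [611.9, 231.1, 40.2]
eef_rot: [[0.274, 0.962, -0.002], [0.962, -0.274, 0.0], [-0.001, -0.002, -1.0]]
force: [0.1, -0.6, -0.2]
gripper_width: 85.6
gripper_force: 0.0
clock: 42.62
eef_pos: [612.9, 231.8, 42.3]
eef_rot: [[0.274, 0.962, -0.0], [0.962, -0.274, 0.001], [0.001, -0.001, -1.0]]
force: [-0.8, -0.1, -0.6]
gripper_width: 85.4
gripper_force: 0.0
clock: 43.03
eef_pos: [613.5, 231.9, 43.6]
eef_rot: [[0.275, 0.962, 0.001], [0.962, -0.275, 0.002], [0.002, 0.001, -1.0]]
force: [-0.3, -0.9, 5.3]
gripper_width: 63.8
gripper_force: 65.1
clock: 43.28
eef_pos: [613.5, 231.9, 43.6]
eef_rot: [[0.275, 0.962, 0.001], [0.962, -0.275, 0.002], [0.002, 0.001, -1.0]]
force: [-1.2, -0.2, 6.1]
gripper_width: 64.6
gripper_force: 65.1
```

```bash
python3 -m handwheel '{"xyz":[[0,0,-20],[0,0,-60],[0,0,-100],[0,0,-140],[0,0,-150]],"angular":[[0,0,0],[0,0,0],[0,0,0],[0,0,0],[0,0,0]],"hand":[0,0,0,0,0]}'
python3 -c "
from h import *
go(468.6,-344.2,190,-16,3)"
```

```text
clock: 43.7
eef_pos: [615.7, 233.4, 199.9]
eef_rot: [[0.274, 0.962, 0.009], [0.962, -0.275, 0.005], [0.008, 0.007, -1.0]]
force: [1.2, 0.4, -0.4]
gripper_width: 64.1
gripper_force: 66.6
at [615.7 233.4 199.9] J1,7 [-0.09 -0.96] F [ 1.2  0.4 -0.4] w 64.1 t 43.7 | rows needed 14.3
 call 1 xyz [-198.6, 5.7, 1.8] ang [0.002, -0.003, 0.0]
 call 2 xyz [-198.6, 5.8, 2.3] ang [0.002, -0.003, 0.0]
 call 3 xyz [-198.6, 5.9, 2.8] ang [0.002, -0.003, 0.0]
```

```bash
python3 -m handwheel '{"xyz":[[-199,6,0],[-199,6,0],[-199,6,0],[-199,6,0],[-199,6,0]],"angular":[[0,0,0],[0,0,0],[0,0,0],[0,0,0],[0,0,0]],"hand":[0,0,0,0,0]}'
python3 -m handwheel '{"xyz":[[-199,6,0],[-199,6,0],[-199,6,0],[-199,6,0],[-199,6,0]],"angular":[[0,0,0],[0,0,0],[0,0,0],[0,0,0],[0,0,0]],"hand":[0,0,0,0,0]}'
python3 -m handwheel '{"xyz":[[-199,6,0],[-199,6,0],[-199,6,0],[-199,6,0],[-199,6,0]],"angular":[[0,0,0],[0,0,0],[0,0,0],[0,0,0],[0,0,0]],"hand":[0,0,0,0,0]}'
python3 -m handwheel '{"xyz":[[0,0,0],[0,0,0],[0,0,0],[0,0,0]],"angular":[[0,0,0],[0,0,0],[0,0,0],[0,0,0]],"hand":[0,0,0,0]}'
python3 -c "
from h import *
go(468.6,-344.2,110,-16)"
```

```text
clock: 44.12
eef_pos: [562.6, 34.5, 191.8]
eef_rot: [[0.277, 0.961, -0.001], [0.961, -0.277, -0.001], [-0.001, -0.001, -1.0]]
force: [0.6, -0.8, -1.4]
gripper_width: 63.6
gripper_force: 66.6
clock: 44.53
eef_pos: [513.5, -158.4, 191.9]
eef_rot: [[0.277, 0.961, -0.001], [0.961, -0.277, -0.001], [-0.001, -0.001, -1.0]]
force: [0.2, -0.6, -1.9]
gripper_width: 64.0
gripper_force: 66.6
clock: 44.95
eef_pos: [464.3, -351.4, 191.8]
eef_rot: [[0.277, 0.961, -0.001], [0.961, -0.277, -0.001], [-0.001, -0.001, -1.0]]
force: [0.7, -0.3, -1.3]
gripper_width: 63.9
gripper_force: 66.6
clock: 45.28
eef_pos: [467.0, -345.9, 191.7]
eef_rot: [[0.272, 0.962, -0.0], [0.962, -0.272, 0.002], [0.002, -0.001, -1.0]]
force: [1.0, -0.2, -1.6]
gripper_width: 63.9
gripper_force: 66.5
at [ 467.  -345.9  191.7] J1,7 [0.82 0.11] F [ 1.  -0.2 -1.6] w 63.9 t 45.2833 | rows needed 2.0
 call 1 xyz [1.9, 1.2, 81.7] ang [-0.001, -0.002, 0.004]
```

```bash
python3 -m handwheel '{"xyz":[[1.9,1.2,30],[1.9,1.2,60],[1.9,1.2,75],[1.9,1.2,81],[1.9,1.2,81]],"angular":[[0,0,0],[0,0,0],[0,0,0],[0,0,0],[0,0,0]],"hand":[0,0,0,0,0]}'
python3 -m handwheel '{"xyz":[[0,0,0],[0,0,0],[0,0,0]],"angular":[[0,0,0],[0,0,0],[0,0,0]],"hand":[0,0,0]}'
python3 -c "
from h import *
go(468.6,-344.2,60,-16)"
```

```text
clock: 45.7
eef_pos: [467.7, -344.2, 109.5]
eef_rot: [[0.272, 0.962, -0.002], [0.962, -0.272, 0.003], [0.002, -0.003, -1.0]]
force: [0.2, 0.4, -0.5]
gripper_width: 64.0
gripper_force: 66.5
clock: 45.95
eef_pos: [468.9, -346.4, 112.2]
eef_rot: [[0.274, 0.962, 0.002], [0.962, -0.274, -0.001], [-0.0, 0.002, -1.0]]
force: [-0.4, 0.9, -1.2]
gripper_width: 64.0
gripper_force: 66.5
at [ 468.9 -346.4  112.2] J1,7 [0.79 0.07] F [-0.4  0.9 -1.2] w 64.0 t 45.95 | rows needed 1.3
 call 1 xyz [2.0, -1.0, 52.2] ang [0.002, 0.0, 0.002]
```

```bash
python3 -m handwheel '{"xyz":[[2,-1,10],[2,-1,20],[2,-1,30],[2,-1,40],[2,-1,48]],"angular":[[0,0,0],[0,0,0],[0,0,0],[0,0,0],[0,0,0]],"hand":[0,0,0,0,0]}'
python3 -m handwheel '{"xyz":[[0,0,2],[0,0,4],[0,0,6],[0,0,6],[0,0,6]],"angular":[[0,0,0],[0,0,0],[0,0,0],[0,0,0],[0,0,0]],"hand":[0,0,0,0,0]}'
```

```text
clock: 46.37
eef_pos: [466.8, -343.5, 60.9]
eef_rot: [[0.274, 0.962, -0.002], [0.962, -0.274, 0.002], [0.001, -0.002, -1.0]]
force: [0.7, 0.1, -0.6]
gripper_width: 63.9
gripper_force: 66.6
clock: 46.78
eef_pos: [467.7, -344.0, 57.0]
eef_rot: [[0.274, 0.962, 0.0], [0.962, -0.274, 0.001], [0.001, -0.0, -1.0]]
force: [0.3, -0.1, -1.6]
gripper_width: 63.9
gripper_force: 66.6
```

```bash
python3 -m handwheel '{"xyz":[[0,0,0.6],[0,0,1.2],[0,0,1.7],[0,0,1.7]],"angular":[[0,0,0],[0,0,0],[0,0,0],[0,0,0]],"hand":[0,0,0,0]}'
python3 -m handwheel '{"xyz":[[0,0,0],[0,0,0],[0,0,0],[0,0,0]],"angular":[[0,0,0],[0,0,0],[0,0,0],[0,0,0]],"hand":[0.8,1,1,1]}'
python3 -m handwheel '{"xyz":[[0,0,-10],[0,0,-40],[0,0,-80],[0,0,-120],[0,0,-150]],"angular":[[0,0,0],[0,0,0],[0,0,0],[0,0,0],[0,0,0]],"hand":[1,1,1,1,1]}'
python3 -m handwheel '{"xyz":[[0,0,-20],[0,0,-20],[0,0,-20]],"angular":[[0,0,0],[0,0,0],[0,0,0]],"hand":[1,1,1]}'
python3 - <<'E'
from h import *
k,im=shot("wrist","end"); g=cv2.cvtColor(im,cv2.COLOR_BGR2GRAY)
for z,r0,r1 in((82,18,42),(56,42,66),(35,68,92)):
    Rr=np.arange(r0,r1,2); print("z",z,"r",*Rr)
    for a in range(0,360,60):
        d=np.array([np.cos(np.radians(a)),np.sin(np.radians(a))]); q=np.float32(proj(k,np.c_[np.array([469,-344.4])+Rr[:,None]*d,np.full(len(Rr),z)]))
        print(a,*cv2.remap(g,q[:,:1],q[:,1:],1).ravel())
E
python3 scan.py | grep white
```

```text
clock: 47.12
eef_pos: [467.7, -344.1, 55.6]
eef_rot: [[0.274, 0.962, 0.0], [0.962, -0.274, 0.0], [0.0, -0.0, -1.0]]
force: [0.2, 0.5, 3.6]
gripper_width: 64.0
gripper_force: 66.9
clock: 47.45
eef_pos: [467.5, -343.8, 55.0]
eef_rot: [[0.274, 0.962, -0.0], [0.962, -0.274, 0.001], [0.001, -0.001, -1.0]]
force: [0.5, -0.1, -0.6]
gripper_width: 85.2
gripper_force: 0.0
clock: 47.87
eef_pos: [468.3, -344.1, 209.1]
eef_rot: [[0.274, 0.962, 0.002], [0.962, -0.274, -0.001], [-0.0, 0.002, -1.0]]
force: [0.0, -0.5, 0.5]
gripper_width: 85.6
gripper_force: 0.0
clock: 48.12
eef_pos: [468.1, -344.3, 226.9]
eef_rot: [[0.275, 0.962, 0.002], [0.962, -0.275, -0.001], [-0.001, 0.002, -1.0]]
force: [-0.3, -0.1, -0.5]
gripper_width: 85.4
gripper_force: 0.0
z 82 r 18 20 22 24 26 28 30 32 34 36 38 40
0 120 100 88 110 168 170 159 168 170 173 147 100
60 173 174 171 169 158 169 183 149 113 150 177 174
120 172 171 173 172 160 155 176 185 155 172 173 174
180 95 89 87 81 77 150 174 172 118 92 91 89
240 130 128 126 128 156 183 171 146 133 131 133 139
300 128 127 124 137 179 171 157 138 132 135 133 132
z 56 r 42 44 
[... 601 characters left out ...]
111 108 110
300 136 138 140 137 139 150 178 173 152 117 113 113
white@12 px [421. 223.] sq [ 469.6 -355.1] 29.1 37.2 87.8 circ [array([ 469.5, -352.4]), np.float64(20.5)]
white@12 px [422. 222.] sq [ 469.2 -348. ] 87.9 87.1 66.3 circ [array([ 469.5, -349.9]), np.float64(46.1)]
white@12 px [416. 218.] sq [ 471.2 -339.5] 129.4 142.5 77.1 circ [array([ 469.5, -345.8]), np.float64(71.5)]
white@12 px [306. 217.] sq [487.5 -49.3] 119.8 119.2 26.4 circ [array([486.3, -48.5]), np.float64(82.3)]
white@12 px [425. 122.] sq [ 747.9 -373. ] 55.1 95.3 47.6 circ [array([ 747.9, -373. ]), np.float64(47.8)]
white@12 px [223. 117.] sq [759.8 175.4] 95.9 95.1 0.1 circ [array([759.2, 176. ]), np.float64(50.1)]
```

The three rims are level and concentric: inner radii come out near 26, 51 and 78 mm, as expected at heights 82, 56 and 35 mm. The lamp and the tape have not moved, and the gripper is clear of everything.

```bash
python3 -c "
from bench import arm
print(arm.finish_job())"
```

```text
the job is handed in; nothing more can be done
None
```

The job is handed in at about 48 s of the 210 s allowed: the housing, both spacers (only two were there) and the disc are stacked in the fixture, and the tub and then the cup are nested upright in the dish. The result of the judging was not returned.

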